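# Dry the air-filter bowls

## Robot

A 6-joint arm with a two-finger parallel gripper is mounted at the origin on the work surface; the furniture and walls round the work are solid. World frame = base frame: x ahead of the robot, y to its left, z up, the work surface at z = 0. Lengths are in mm, angles in rad, forces in N, time in s.
With the tool pointing down it reaches from about 300 to 775 mm from the base axis. Payload 14.6 kg.
Tool frame: the origin (TCP) lies midway between the tips of the shut fingers; the grasp point (between the pads) lies manip.tcp_to_grasp behind it (manip.tcp_to_grasp is the distance from the TCP to the grasp point, in mm); x points along the fingers, z is the direction in which the jaws open and shut, and the axes are right-handed (so a half turn about x gives the same grasp; the last joint's range is limited). The gripper opens to 94 mm and grips with 3 to 60 N. Pads are 16 mm wide; open, the fingers measure 119 mm over their backs; the gripper's body (75 mm by 177 mm) begins 78 mm behind the grasp point.
Start: joints at [-1.212, 0.3, 1.521, -0, 1.321, -0.067], TCP at [227.169, -500.883, 205.446] pointing down, gripper open.
Joint ranges: [-3.03, 3.03], [-0.79, 2.21], [0.23, 2.52], [-1.04, 4.18], [0, 3.07], [-2.55, 2.55]. Speed limits (rad/s): [2.22, 2.22, 2.57, 3.14, 3.14, 3.14].

## Interface

Orientations are given as [roll, pitch, yaw] about the fixed x, y, z axes, in that order (R = Rz(yaw) Ry(pitch) Rx(roll)).
In Python, from cell import manip gives the robot as it stands.
- The arm moves only by the shell command python3 -m jog 'ROWS' [FORCE]. ROWS is JSON, a list of rows, each an object of numbers: "grip": the opening, from 0 (shut) to 1 (fully open); "tx", "ty", "tz": the shift along the tool's x, y, z in units of 40 mm (1.0 is 40 mm); "turn": the turn about the tool's x in units of 6 degrees (1.0 is 6 degrees). In form: [{"grip": .., "tx": .., "ty": .., "tz": .., "turn": ..}, ...]. A call has 1 to 12 rows; each row is the pose to reach, as a shift and turn from the pose commanded when the call began, along the tool's axes at that moment; what a row does not reach only later rows make up. A row lasts 1/12 s, in which the tool goes at most 41.7 mm and 7.16 degrees, less where a joint would pass 70% of its speed; a pose out of reach is approached as far as the arm can. A call with a gripper value outside its range is refused whole. The fingers move at their own pace and stop on an object; FORCE is the grip in N (left out, the last holds). Time passes only in rows, so rows that repeat a pose let the fingers close. It gives the time, the measured TCP pose, the force and the opening at its end, in the units of the state.
- manip.read_state(): the state, without advancing time (a new reading comes with each control period).
- manip.camera(name): name is "side" or "top" or "wrist"; returns a dict with "image" (400x640x3 uint8, red, green, blue), "fx", "fy", "cx", "cy" (pixels), "eye" and "attitude" of the camera in the world. Camera axes: x right, y up, looking along -z (the intrinsics and any distortion apply to the point x, -y, -z); pixel columns grow to the right and rows downward; lengths in mm; the calibration is good to about 2 mm. A picture is of the moment at which its call begins. There is no depth.
- manip.sign_off(): hands the job in, once; it reports no verdict.
The state is a dict: "clock": time; "joints": joint angles; "qd": joint speeds; "effort": joint torques, N m; "eef_pos": TCP position; "eef_rot": TCP orientation; "wrist_force": force on the tool from outside, world axes, zero at the start; "moment": the same for the moment, N m; "finger_gap": finger opening in mm.
Only numpy, scipy, OpenCV 4.12 (cv2) and the standard library are available. Lean on these libraries where they do the work, as an engineer would, in place of code of your own. Each camera call takes 0.05 s, during which the arm holds its last target. There are 200 camera calls.

## Task

Take the two dry bowls with red ends off the dryer's pegs and put them in the green tray, and put every washed bowl with a blue end upside down on the dryer, mouth down over a peg of its own with its rim resting on the dryer's top. When all that is done, start the drying programme at the control box: press the keys white, blue, yellow, green in that order, each fully down and let up again before the next; never press the red stop key, and leave the other loose things on the table where they are.

Things in the scene. Friction and masses are not known exactly. Their poses are not given: they have to be found in the camera images.
- dryer: the bowl dryer: a fixed low grey box, 300 mm (its x) by 130 mm (its y) by 45 mm high, with three upright drying pegs in a row along its x, 100 mm apart. Origin under its centre on the work surface; z up, its -x end looks roughly towards the robot. It does not move
- peg1 (a point): foot of drying peg 1 (the nearest to the robot, at the dryer's -x end): on the peg's axis, level with the flat top of the dryer (45 mm above the work surface). The peg is a round tube, 30 mm thick, rising 80 mm above this point, its last 14 mm tapering to a rounded tip. Axes as the dryer's
- peg2 (a point): foot of drying peg 2 (the middle one): on the peg's axis, level with the flat top of the dryer (45 mm above the work surface). The peg is a round tube, 30 mm thick, rising 80 mm above this point, its last 14 mm tapering to a rounded tip. Axes as the dryer's
- peg3 (a point): foot of drying peg 3 (the farthest, at the dryer's +x end): on the peg's axis, level with the flat top of the dryer (45 mm above the work surface). The peg is a round tube, 30 mm thick, rising 80 mm above this point, its last 14 mm tapering to a rounded tip. Axes as the dryer's
- white_key_top (a point): centre of the top face of the white key, a round spring push button 28 mm across in a 44 mm black housing, about 52 mm above the work surface with the key up, 10 mm proud of its housing; pressed straight down. Neighbouring keys are 52 mm apart; which colour is where changes from start to start
- white_key (a joint): travel of the white key: 0 up, 0.006 m fully down; begins to yield at 1.5 N, fully down at 5 N, springs back when let go
- blue_key_top (a point): centre of the top face of the blue key, a round spring push button 28 mm across in a 44 mm black housing, about 52 mm above the work surface with the key up, 10 mm proud of its housing; pressed straight down. Neighbouring keys are 52 mm apart; which colour is where changes from start to start
- blue_key (a joint): travel of the blue key: 0 up, 0.006 m fully down; begins to yield at 1.5 N, fully down at 5 N, springs back when let go
- yellow_key_top (a point): centre of the top face of the yellow key, a round spring push button 28 mm across in a 44 mm black housing, about 52 mm above the work surface with the key up, 10 mm proud of its housing; pressed straight down. Neighbouring keys are 52 mm apart; which colour is where changes from start to start
- yellow_key (a joint): travel of the yellow key: 0 up, 0.006 m fully down; begins to yield at 1.5 N, fully down at 5 N, springs back when let go
- green_key_top (a point): centre of the top face of the green key, a round spring push button 28 mm across in a 44 mm black housing, about 52 mm above the work surface with the key up, 10 mm proud of its housing; pressed straight down. Neighbouring keys are 52 mm apart; which colour is where changes from start to start
- green_key (a joint): travel of the green key: 0 up, 0.006 m fully down; begins to yield at 1.5 N, fully down at 5 N, springs back when let go
- red_key_top (a point): centre of the top face of the red key, a round spring push button 28 mm across in a 44 mm black housing, about 52 mm above the work surface with the key up, 10 mm proud of its housing; pressed straight down. Neighbouring keys are 52 mm apart; which colour is where changes from start to start
- red_key (a joint): travel of the red key: 0 up, 0.006 m fully down; begins to yield at 1.5 N, fully down at 5 N, springs back when let go; this is the stop key. The keys stand in two columns of three places on a fixed flat grey control box, 175 by 125 by 30 mm, the sixth place being a small amber lamp 10 mm tall (not a key)
- bowl1_centre (a point): centre of washed bowl 1 (may be absent): round aluminium cup, 56 mm across, 104 mm long, one end open (bore 49 mm, 94 mm deep), the closed end a BLUE square head 56 x 56 x 14 mm; 0.15 kg. x axis: from closed end to mouth, along the bowl. It starts lying on its side, this point 28 mm above the table; mouth down on a peg, rim on the dryer, it is 97 mm up
- bowl2_centre (a point): centre of washed bowl 2 (may be absent): round aluminium cup, 56 mm across, 104 mm long, one end open (bore 49 mm, 94 mm deep), the closed end a BLUE square head 56 x 56 x 14 mm; 0.15 kg. x axis: from closed end to mouth, along the bowl. It starts lying on its side, this point 28 mm above the table; mouth down on a peg, rim on the dryer, it is 97 mm up
- bowl3_centre (a point): centre of washed bowl 3 (may be absent): round aluminium cup, 56 mm across, 104 mm long, one end open (bore 49 mm, 94 mm deep), the closed end a BLUE square head 56 x 56 x 14 mm; 0.15 kg. x axis: from closed end to mouth, along the bowl. It starts lying on its side, this point 28 mm above the table; mouth down on a peg, rim on the dryer, it is 97 mm up
- dry1_centre (a point): centre of dry bowl 1 (may be absent): same shape as the washed ones but the square head is RED. z axis: along the bowl from its mouth to its closed end; x and y normal to the sides of the square head. It starts mouth down on peg 1, this point 97 mm above the table (the head's top 149 mm)
- dry2_centre (a point): centre of dry bowl 2 (may be absent): same shape as the washed ones but the square head is RED. z axis: along the bowl from its mouth to its closed end; x and y normal to the sides of the square head. It starts mouth down on peg 2, this point 97 mm above the table (the head's top 149 mm)
- dry3_centre (a point): centre of dry bowl 3 (may be absent): same shape as the washed ones but the square head is RED. z axis: along the bowl from its mouth to its closed end; x and y normal to the sides of the square head. It starts mouth down on peg 3, this point 97 mm above the table (the head's top 149 mm)
- tray: fixed shallow green tray for the dry bowls, 130 mm (its x) by 240 mm (its y), rim 22 mm high, walls and floor 4 mm; origin under its centre. A bowl standing in it mouth down has its centre 56 mm above the table
- tape_measure: bystander: the yellow tape measure, lying loose on the table; origin under its middle
- flat_file: bystander: the file with a red handle, lying loose on the table; origin under its middle
Mind the look-alikes: they are no part of the job. What is shaped like the part that bears dry2_centre but purple is not meant.

How it is judged:
By the outcome, as a careful person would: the job done as asked, in the order asked, and still so for the second after the job is handed in, with the robot touching nothing.
Of dry1, dry2, dry3 only 2 to 2 are there at a start; the rules pass over those that are not, and their reading is None.
Of bowl1, bowl2, bowl3 only 2 to 3 are there at a start; the rules pass over those that are not, and their reading is None.
At some moment in a run one of bowl1, bowl2, bowl3 may be knocked a few centimetres aside while the robot is not near it.
It also fails if it takes over 208 s, if anything falls off the work surface, if the arm or the gripper's body presses on something with over 40 N, if the wrist force passes 120 N, or if a joint passes its speed limit or range.

## Working session

There is one attempt and no reset: what is moved stays moved. The work goes in short steps, Python scripts to look and compute and a shell command to move; the robot and the scene stay as the last step left them, time stands still between calls to the robot, and variables do not carry over. Pictures are saved under pics/ and viewed, about 12 in all and at most 16, crops included, and the job is handed in when it is done.

```bash
ls; mkdir -p pics
python3 - <<'E'
from cell import manip
import cv2
print(manip.read_state(), manip.tcp_to_grasp)
for n in ("top","side","wrist"):
    c=manip.camera(n); cv2.imwrite(f"pics/{n}0.png",c["image"][:,:,::-1])
    print(n,{k:v for k,v in c.items() if k!="image"})
E
```

```text
pics
{'clock': 0.0, 'joints': array([-1.21162253e+00,  3.00477279e-01,  1.52156351e+00, -1.94051479e-05,
        1.32071560e+00, -6.65885995e-02]), 'qd': array([-0.00054513,  0.00138672,  0.0004024 , -0.00152022,  0.00087574,
        0.00149134]), 'effort': array([ 9.02456650e-04, -5.31800187e+01, -3.52731121e+01,  7.08153960e-02,
        2.45103403e-02, -1.09501605e-04]), 'eef_pos': array([ 227.06502755, -500.6546339 ,  204.89037875]), 'eef_rot': array([3.09115398, 1.56963244, 1.94612486]), 'wrist_force': array([-0.29616547, -0.74231758,  0.27653247]), 'moment': array([-0.05990909, -0.00908471, -0.02268374]), 'finger_gap': 93.90853091243423} 18.8
top {'fx': 382.83952091936914, 'fy': 382.83952091936914, 'cx': 314.2936639103889, 'cy': 195.56622990723537, 'eye': array([ 412.46205244, -163.42870535, 1460.95638645]), 'attitude': array([ 7.94520990e-02,  1.50047259e-04, -1.55786855e+00])}
side {'fx': 445.85816813472746, 'fy': 445.85816813472746, 'cx': 315.74173689068635, 'cy': 201.71988137913115, 'eye': array([-232.10566283, 1388.90740154, 1068.90448316]), 'attitude': array([ 1.0627354 ,  0.01986255, -2.6832661 ])}
wrist {'fx': 337.4443244806609, 'fy': 337.4443244806609, 'cx': 318.64792024331547, 'cy': 197.06156216154434, 'eye': array([ 291.48591606, -470.66715457,  383.68158223]), 'attitude': array([-0.24662964,  0.00142317, -1.14554189])}
```

View pics/top0.png

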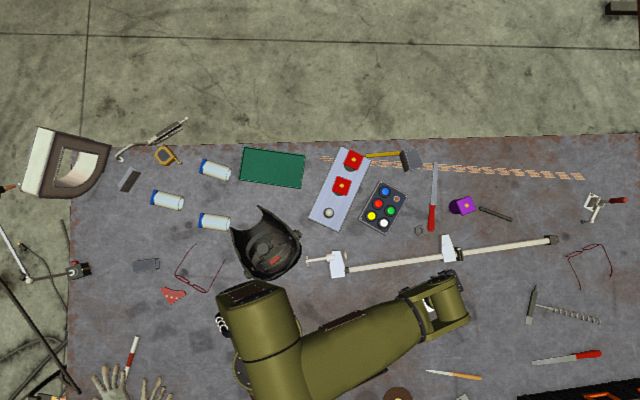

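View pics/side0.png

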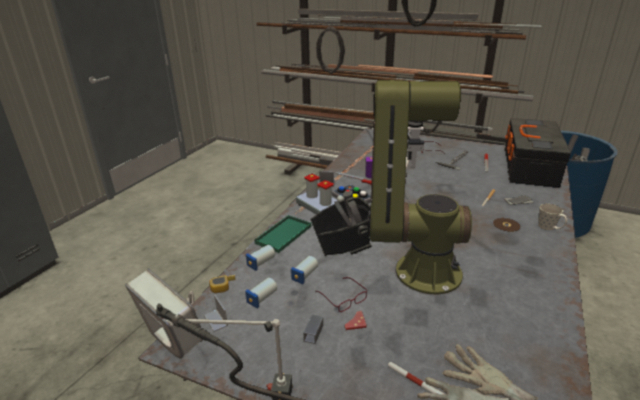

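The top view shows three blue-ended bowls at about (215,169), (167,200) and (214,222). Red heads are on pegs 2 and 3 at (342,186) and (354,160), with the empty peg 1 at (329,212). The tray is at (272,168) and the key box at (383,207). The purple look-alike is at (462,205) and is not meant. Next I'll enlarge the top view to read pixels.

```bash
cat > h.py <<'E'
import numpy as np, cv2, sys
from scipy.spatial.transform import Rotation as R
from cell import manip
def ray(c,u,v,z):
    d=R.from_euler('xyz',c['attitude']).apply([(u-c['cx'])/c['fx'],-(v-c['cy'])/c['fy'],-1])
    return c['eye']+d*(z-c['eye'][2])/d[2]
def go(x,y,z,jaw=None):
    """print shift (40mm units) and turn (6deg) to TCP x,y,z with the jaw axis at heading jaw deg (mod 180)"""
    s=manip.read_state(); r=R.from_euler('xyz',s['eef_rot']).as_matrix()
    t=r.T@(np.array([x,y,z])-s['eef_pos'])/40
    h=np.degrees(np.arctan2(r[1,2],r[0,2])); out=f"t={t.round(3)} jaw={h:.1f} j6={s['joints'][5]:.2f} pos={s['eef_pos'].round(1)}"
    if jaw is not None: out+=f" turn={-(((jaw-h+90)%180)-90)/6:.2f}"   # tool x is down
    print(out)
if __name__=="__main__": go(*map(float,sys.argv[1:]))
E
python3 - <<'E'
import cv2
i=cv2.imread("pics/top0.png")
a=cv2.resize(i[140:245,140:250],None,fx=7,fy=5.7*7/5.7,interpolation=cv2.INTER_CUBIC)[:,:]
cv2.imwrite("pics/c1.png",cv2.resize(i[145:240,140:250],None,fx=6,fy=6,interpolation=cv2.INTER_CUBIC))
cv2.imwrite("pics/c2.png",cv2.resize(i[140:240,300:420],None,fx=6,fy=6,interpolation=cv2.INTER_CUBIC))
E
```

```text
(no output)
```

View pics/c1.png

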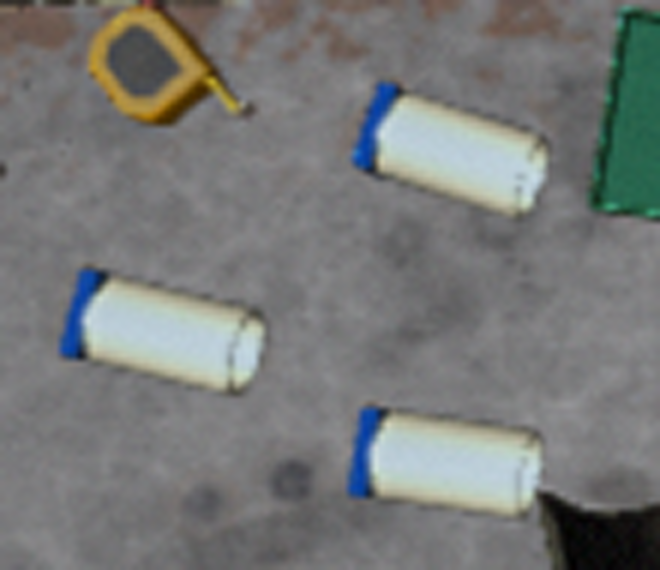

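View pics/c2.png

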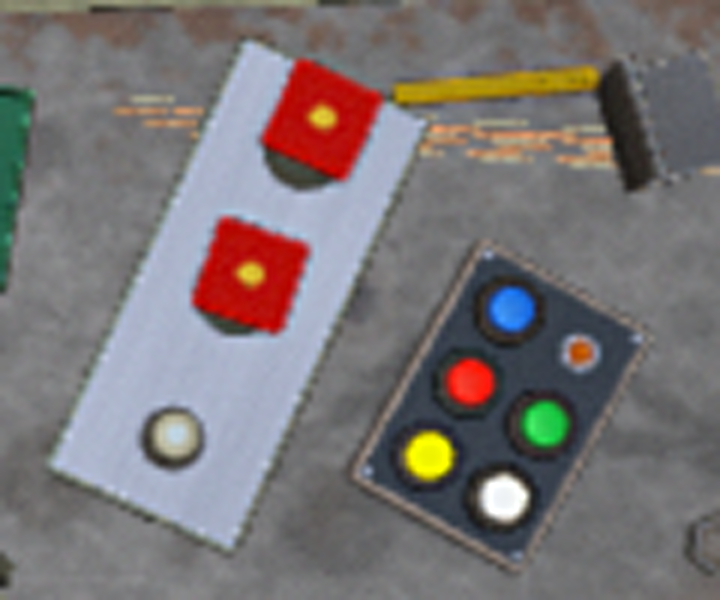

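```bash
python3 - <<'E'
from h import *
c=manip.camera("top")
p=lambda u,v,z,o,f=6: ray(c,o[0]+(u+.5)/f-.5,o[1]+(v+.5)/f-.5,z)[:2]
o1=(140,145);o2=(300,140)
hd=lambda d: round(np.degrees(np.arctan2(d[1],d[0])),1)
for n,h,e1,e2,m in [("A",(377,127),(388,85),(364,168),(533,177)),("B",(82,313),(92,270),(72,355),(248,354)),("C",(366,452),(373,408),(358,495),(534,475))]:
    H=p(*h,56,o1);M=p(*m,28,o1);print(n,H.round(),"strip heading",hd(p(*e1,56,o1)-p(*e2,56,o1)),"axis",hd(M-H),np.linalg.norm(M-H).round())
for n,q in [("dry3",[(298,60),(383,97),(345,182),(263,140)]),("dry2",[(222,218),(309,244),(278,332),(194,302)])]:
    P=[p(*k,149,o2) for k in q];print(n,np.mean(P,0).round(1),[hd(P[i]-P[i-1]) for i in range(4)],[np.linalg.norm(P[i]-P[i-1]).round() for i in range(4)])
print("peg1",p(174,436,125,o2).round(1))
P=[p(*k,45,o2) for k in [(248,42),(428,120),(235,550),(50,465)]];m=np.mean(P,0);u=(P[0]+P[1]-P[2]-P[3])/2;u/=np.linalg.norm(u);print("dryer",np.round(P),m.round(1),hd(u),[(m+k*u).round(1) for k in(-100,0,100)])
for n,q in dict(blue=(512,308),red=(469,382),yellow=(429,455),green=(545,424),white=(503,497),lamp=(580,352)).items(): print(n,p(*q,52,o2).round(1))
print("tray",[ray(c,*q,22)[:2].round() for q in [(242,148),(305,154),(301,188),(238,181)]])
E
python3 h.py 400 0 300 0
```

```text
A [630. 254.] strip heading -14.0 axis -106.0 95.0
B [512. 431.] strip heading -10.6 axis -103.5 96.0
C [429. 254.] strip heading -7.7 axis -97.4 98.0
dry3 [ 643.9 -295.3] [np.float64(-23.0), np.float64(-113.1), np.float64(156.4), np.float64(63.3)] [np.float64(51.0), np.float64(54.0), np.float64(54.0), np.float64(53.0)]
dry2 [ 553.8 -254.7] [np.float64(-17.8), np.float64(-106.0), np.float64(161.1), np.float64(71.0)] [np.float64(51.0), np.float64(52.0), np.float64(54.0), np.float64(51.0)]
peg1 [ 461.1 -212.5]
dryer [[ 711. -259.]
 [ 663. -372.]
 [ 395. -254.]
 [ 445. -139.]] [ 553.3 -255.9] -24.0 [array([ 462. , -215.2]), array([ 553.3, -255.9]), array([ 644.6, -296.6])]
blue [ 545.2 -422.5]
red [ 499.2 -396. ]
yellow [ 454.1 -371.5]
green [ 474.  -442.6]
white [ 429.  -416.8]
lamp [ 518.6 -464.3]
tray [array([705., 116.]), array([ 685., -124.]), array([ 555., -111.]), array([579., 128.])]
t=[-2.365  9.107 -9.618] jaw=-65.6 j6=-0.07 pos=[ 227.1 -500.8  205.1] turn=-10.93
```

```bash
python3 h.py 554 -255.3 230 72
```

```text
t=[-0.62   9.977 -2.214] jaw=-65.6 j6=-0.07 pos=[ 227.1 -500.8  205.1] turn=7.07
```

```bash
python3 -m jog '[{"grip":1,"tx":-0.62,"ty":1,"tz":-0.2,"turn":1},{"grip":1,"tx":-0.62,"ty":2,"tz":-0.4,"turn":2},{"grip":1,"tx":-0.62,"ty":3,"tz":-0.7,"turn":3},{"grip":1,"tx":-0.62,"ty":4,"tz":-0.9,"turn":4},{"grip":1,"tx":-0.62,"ty":5,"tz":-1.1,"turn":5},{"grip":1,"tx":-0.62,"ty":6,"tz":-1.3,"turn":6},{"grip":1,"tx":-0.62,"ty":7,"tz":-1.6,"turn":7.07},{"grip":1,"tx":-0.62,"ty":8,"tz":-1.8,"turn":7.07},{"grip":1,"tx":-0.62,"ty":9,"tz":-2,"turn":7.07},{"grip":1,"tx":-0.62,"ty":9.98,"tz":-2.21,"turn":7.07},{"grip":1,"tx":-0.62,"ty":9.98,"tz":-2.21,"turn":7.07},{"grip":1,"tx":-0.62,"ty":9.98,"tz":-2.21,"turn":7.07}]'
python3 h.py 554 -255.3 123 72
python3 - <<'E'
from h import *
c=manip.camera("wrist"); cv2.imwrite("pics/w1.png",c["image"][:,:,::-1])
E
```

```text
clock: 1.2
eef_pos: [555.1, -254.0, 229.4]
eef_rot: [-1.711, 1.57, 2.69]
wrist_force: [-0.2, -0.1, -0.2]
finger_gap: 93.9
t=[ 2.66  -0.014  0.039] jaw=-107.9 j6=1.39 pos=[ 555.1 -254.   229.4] turn=0.02
```

View pics/w1.png

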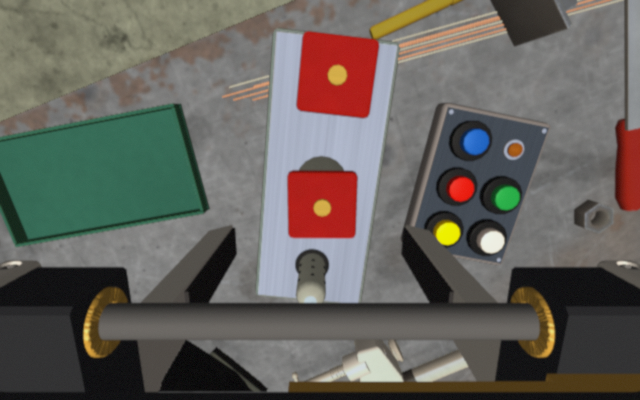

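The red head of dry2 at (322,205) sits centred between the fingers and square to them. I'll descend, grip and lift.

```bash
python3 -m jog '[{"grip":1,"tx":0.6},{"grip":1,"tx":1.2},{"grip":1,"tx":1.8},{"grip":1,"tx":2.3},{"grip":1,"tx":2.6},{"grip":1,"tx":2.66,"tz":0.04},{"grip":0.5,"tx":2.66,"tz":0.04},{"grip":0.5,"tx":2.66,"tz":0.04},{"grip":0.5,"tx":2.66,"tz":0.04},{"grip":0.5,"tx":2.66,"tz":0.04},{"grip":0.5,"tx":2.66,"tz":0.04},{"grip":0.5,"tx":2.66,"tz":0.04}]' 25
python3 -m jog '[{"grip":0.3},{"grip":0.3},{"grip":0.3},{"grip":0.3,"tx":-0.3},{"grip":0.3,"tx":-0.8},{"grip":0.3,"tx":-1.4},{"grip":0.3,"tx":-2},{"grip":0.3,"tx":-2.4},{"grip":0.3,"tx":-2.7},{"grip":0.3,"tx":-2.75},{"grip":0.3,"tx":-2.75}]' 25
python3 h.py 636 62 230 84
```

```text
t=[-7.000e-03 -4.980e-01 -8.173e+00] jaw=-108.0 j6=1.39 pos=[ 554.2 -255.2  229.7] turn=-1.99$[0]: bad value
$[0]: bad value
```

```bash
python3 -m jog '[{"grip":1,"tx":0.6,"ty":0,"tz":0,"turn":0},{"grip":1,"tx":1.2,"ty":0,"tz":0,"turn":0},{"grip":1,"tx":1.8,"ty":0,"tz":0,"turn":0},{"grip":1,"tx":2.3,"ty":0,"tz":0,"turn":0},{"grip":1,"tx":2.6,"ty":0,"tz":0,"turn":0},{"grip":1,"tx":2.66,"ty":0,"tz":0,"turn":0},{"grip":0.5,"tx":2.66,"ty":0,"tz":0,"turn":0},{"grip":0.5,"tx":2.66,"ty":0,"tz":0,"turn":0},{"grip":0.5,"tx":2.66,"ty":0,"tz":0,"turn":0},{"grip":0.5,"tx":2.66,"ty":0,"tz":0,"turn":0},{"grip":0.5,"tx":2.66,"ty":0,"tz":0,"turn":0},{"grip":0.5,"tx":2.66,"ty":0,"tz":0,"turn":0}]' 25
python3 -m jog '[{"grip":0.3,"tx":0,"ty":0,"tz":0,"turn":0},{"grip":0.3,"tx":0,"ty":0,"tz":0,"turn":0},{"grip":0.3,"tx":0,"ty":0,"tz":0,"turn":0},{"grip":0.3,"tx":-0.3,"ty":0,"tz":0,"turn":0},{"grip":0.3,"tx":-0.8,"ty":0,"tz":0,"turn":0},{"grip":0.3,"tx":-1.4,"ty":0,"tz":0,"turn":0},{"grip":0.3,"tx":-2,"ty":0,"tz":0,"turn":0},{"grip":0.3,"tx":-2.4,"ty":0,"tz":0,"turn":0},{"grip":0.3,"tx":-2.7,"ty":0,"tz":0,"turn":0},{"grip":0.3,"tx":-2.75,"ty":0,"tz":0,"turn":0},{"grip":0.3,"tx":-2.75,"ty":0,"tz":0,"turn":0}]' 25
python3 h.py 636 62 230 84
```

```text
clock: 2.25
eef_pos: [554.3, -255.5, 124.3]
eef_rot: [1.431, 1.57, -0.454]
wrist_force: [-0.4, 0.0, -0.1]
finger_gap: 57.4
clock: 3.17
eef_pos: [554.2, -255.5, 234.1]
eef_rot: [1.442, 1.57, -0.443]
wrist_force: [0.9, -0.6, -1.3]
finger_gap: 55.6
t=[ 0.101 -0.512 -8.18 ] jaw=-108.0 j6=1.39 pos=[ 554.2 -255.5  234.1] turn=-2.00
```

```bash
python3 -m jog '[{"grip":0.3,"tx":0,"ty":0,"tz":-0.5,"turn":-0.5},{"grip":0.3,"tx":0,"ty":-0.1,"tz":-1.2,"turn":-1},{"grip":0.3,"tx":0,"ty":-0.2,"tz":-2,"turn":-1.5},{"grip":0.3,"tx":0,"ty":-0.2,"tz":-3,"turn":-2},{"grip":0.3,"tx":0,"ty":-0.3,"tz":-4,"turn":-2},{"grip":0.3,"tx":0,"ty":-0.4,"tz":-5,"turn":-2},{"grip":0.3,"tx":0,"ty":-0.5,"tz":-6,"turn":-2},{"grip":0.3,"tx":0,"ty":-0.51,"tz":-7,"turn":-2},{"grip":0.3,"tx":0,"ty":-0.51,"tz":-7.7,"turn":-2},{"grip":0.3,"tx":0,"ty":-0.51,"tz":-8.1,"turn":-2},{"grip":0.3,"tx":0,"ty":-0.51,"tz":-8.18,"turn":-2},{"grip":0.3,"tx":0,"ty":-0.51,"tz":-8.18,"turn":-2}]' 25
python3 -m jog '[{"grip":0.3,"tx":0.5,"ty":0,"tz":0,"turn":0},{"grip":0.3,"tx":1,"ty":0,"tz":0,"turn":0},{"grip":0.3,"tx":1.6,"ty":0,"tz":0,"turn":0},{"grip":0.3,"tx":2.2,"ty":0,"tz":0,"turn":0},{"grip":0.3,"tx":2.8,"ty":0,"tz":0,"turn":0},{"grip":0.3,"tx":3.2,"ty":0,"tz":0,"turn":0},{"grip":0.3,"tx":3.5,"ty":0,"tz":0,"turn":0},{"grip":0.3,"tx":3.65,"ty":0,"tz":0,"turn":0},{"grip":0.3,"tx":3.72,"ty":0,"tz":0,"turn":0},{"grip":0.3,"tx":3.75,"ty":0,"tz":0,"turn":0},{"grip":0.3,"tx":3.75,"ty":0,"tz":0,"turn":0},{"grip":0.3,"tx":3.75,"ty":0,"tz":0,"turn":0}]' 25
python3 h.py 636 62 84 84
```

```text
clock: 4.17
eef_pos: [635.9, 62.1, 232.6]
eef_rot: [-1.33, 1.569, -3.005]
wrist_force: [0.7, -0.3, -1.2]
finger_gap: 55.7
clock: 5.17
eef_pos: [636.5, 61.9, 84.8]
eef_rot: [1.692, 1.569, 0.016]
wrist_force: [-0.2, -0.2, -0.4]
finger_gap: 55.8
t=[ 0.021 -0.012 -0.002] jaw=-96.0 j6=1.72 pos=[636.5  61.9  84.8] turn=-0.00
```

```bash
python3 -m jog '[{"grip":0.8,"tx":0,"ty":0,"tz":0,"turn":0},{"grip":0.8,"tx":0,"ty":0,"tz":0,"turn":0},{"grip":1,"tx":0,"ty":0,"tz":0,"turn":0},{"grip":1,"tx":0,"ty":0,"tz":0,"turn":0},{"grip":1,"tx":-0.2,"ty":0,"tz":0,"turn":0},{"grip":1,"tx":-0.8,"ty":0,"tz":0,"turn":0},{"grip":1,"tx":-1.6,"ty":0,"tz":0,"turn":0},{"grip":1,"tx":-2.4,"ty":0,"tz":0,"turn":0},{"grip":1,"tx":-3.2,"ty":0,"tz":0,"turn":0},{"grip":1,"tx":-3.6,"ty":0,"tz":0,"turn":0},{"grip":1,"tx":-3.65,"ty":0,"tz":0,"turn":0},{"grip":1,"tx":-3.65,"ty":0,"tz":0,"turn":0}]' 25
python3 h.py 644.3 -296 230 66
```

```text
clock: 6.17
eef_pos: [636.2, 62.0, 230.8]
eef_rot: [1.713, 1.569, 0.037]
wrist_force: [0.1, -0.3, -0.7]
finger_gap: 94.3
t=[0.019 1.14  8.879] jaw=-96.0 j6=1.72 pos=[636.2  62.  230.8] turn=3.00
```

```bash
python3 -m jog '[{"grip":1,"tx":0,"ty":0.1,"tz":0.8,"turn":0.5},{"grip":1,"tx":0,"ty":0.2,"tz":1.7,"turn":1},{"grip":1,"tx":0,"ty":0.3,"tz":2.6,"turn":1.5},{"grip":1,"tx":0,"ty":0.5,"tz":3.6,"turn":2},{"grip":1,"tx":0,"ty":0.6,"tz":4.6,"turn":2.5},{"grip":1,"tx":0,"ty":0.7,"tz":5.6,"turn":3},{"grip":1,"tx":0,"ty":0.8,"tz":6.6,"turn":3},{"grip":1,"tx":0,"ty":1,"tz":7.6,"turn":3},{"grip":1,"tx":0,"ty":1.1,"tz":8.4,"turn":3},{"grip":1,"tx":0,"ty":1.14,"tz":8.88,"turn":3},{"grip":1,"tx":0,"ty":1.14,"tz":8.88,"turn":3},{"grip":1,"tx":0,"ty":1.14,"tz":8.88,"turn":3}]' 25
python3 h.py 644.3 -296 124 66
python3 - <<'E'
from h import *
c=manip.camera("wrist"); cv2.imwrite("pics/w2.png",c["image"][:,:,::-1])
E
```

```text
clock: 7.17
eef_pos: [643.5, -296.6, 227.5]
eef_rot: [-1.679, 1.568, 2.613]
wrist_force: [-0.0, -0.2, 0.0]
finger_gap: 94.1
t=[ 2.587  0.021 -0.02 ] jaw=-114.1 j6=1.51 pos=[ 643.5 -296.6  227.5] turn=-0.02
```

View pics/w2.png

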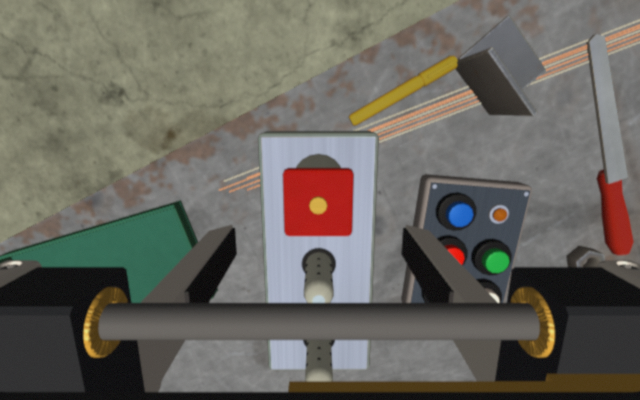

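The head of dry3 at (318,202) is square between the fingers, and peg 2 is now bare. Descending.

```bash
python3 -m jog '[{"grip":1,"tx":0.6,"ty":0,"tz":0,"turn":0},{"grip":1,"tx":1.2,"ty":0,"tz":0,"turn":0},{"grip":1,"tx":1.8,"ty":0,"tz":0,"turn":0},{"grip":1,"tx":2.3,"ty":0,"tz":0,"turn":0},{"grip":1,"tx":2.55,"ty":0,"tz":0,"turn":0},{"grip":1,"tx":2.59,"ty":0,"tz":0,"turn":0},{"grip":0.5,"tx":2.59,"ty":0,"tz":0,"turn":0},{"grip":0.5,"tx":2.59,"ty":0,"tz":0,"turn":0},{"grip":0.5,"tx":2.59,"ty":0,"tz":0,"turn":0},{"grip":0.5,"tx":2.59,"ty":0,"tz":0,"turn":0},{"grip":0.5,"tx":2.59,"ty":0,"tz":0,"turn":0},{"grip":0.5,"tx":2.59,"ty":0,"tz":0,"turn":0}]' 25
python3 -m jog '[{"grip":0.3,"tx":0,"ty":0,"tz":0,"turn":0},{"grip":0.3,"tx":0,"ty":0,"tz":0,"turn":0},{"grip":0.3,"tx":0,"ty":0,"tz":0,"turn":0},{"grip":0.3,"tx":-0.3,"ty":0,"tz":0,"turn":0},{"grip":0.3,"tx":-0.8,"ty":0,"tz":0,"turn":0},{"grip":0.3,"tx":-1.4,"ty":0,"tz":0,"turn":0},{"grip":0.3,"tx":-2,"ty":0,"tz":0,"turn":0},{"grip":0.3,"tx":-2.4,"ty":0,"tz":0,"turn":0},{"grip":0.3,"tx":-2.7,"ty":0,"tz":0,"turn":0},{"grip":0.3,"tx":-2.75,"ty":0,"tz":0,"turn":0},{"grip":0.3,"tx":-2.75,"ty":0,"tz":0,"turn":0}]' 25
python3 h.py 626 -58 234 84
```

```text
clock: 8.22
eef_pos: [644.2, -296.1, 126.7]
eef_rot: [1.553, 1.57, -0.437]
wrist_force: [-0.9, 0.4, 0.1]
finger_gap: 57.5
clock: 9.13
eef_pos: [644.2, -296.0, 236.5]
eef_rot: [1.556, 1.57, -0.434]
wrist_force: [-0.2, 0.7, -1.6]
finger_gap: 55.5
t=[ 0.061 -2.838 -5.251] jaw=-114.0 j6=1.51 pos=[ 644.2 -296.   236.5] turn=-3.00
```

```bash
python3 -m jog '[{"grip":0.3,"tx":0,"ty":-0.3,"tz":-0.5,"turn":-0.5},{"grip":0.3,"tx":0,"ty":-0.6,"tz":-1.1,"turn":-1},{"grip":0.3,"tx":0,"ty":-1,"tz":-1.8,"turn":-1.5},{"grip":0.3,"tx":0,"ty":-1.4,"tz":-2.6,"turn":-2},{"grip":0.3,"tx":0,"ty":-1.8,"tz":-3.4,"turn":-2.5},{"grip":0.3,"tx":0,"ty":-2.2,"tz":-4.1,"turn":-3},{"grip":0.3,"tx":0,"ty":-2.5,"tz":-4.7,"turn":-3},{"grip":0.3,"tx":0,"ty":-2.75,"tz":-5.1,"turn":-3},{"grip":0.3,"tx":0,"ty":-2.84,"tz":-5.25,"turn":-3},{"grip":0.3,"tx":0,"ty":-2.84,"tz":-5.25,"turn":-3},{"grip":0.3,"tx":0,"ty":-2.84,"tz":-5.25,"turn":-3}]' 25
python3 -m jog '[{"grip":0.3,"tx":0.5,"ty":0,"tz":0,"turn":0},{"grip":0.3,"tx":1,"ty":0,"tz":0,"turn":0},{"grip":0.3,"tx":1.6,"ty":0,"tz":0,"turn":0},{"grip":0.3,"tx":2.2,"ty":0,"tz":0,"turn":0},{"grip":0.3,"tx":2.8,"ty":0,"tz":0,"turn":0},{"grip":0.3,"tx":3.2,"ty":0,"tz":0,"turn":0},{"grip":0.3,"tx":3.5,"ty":0,"tz":0,"turn":0},{"grip":0.3,"tx":3.65,"ty":0,"tz":0,"turn":0},{"grip":0.3,"tx":3.72,"ty":0,"tz":0,"turn":0},{"grip":0.3,"tx":3.75,"ty":0,"tz":0,"turn":0},{"grip":0.3,"tx":3.75,"ty":0,"tz":0,"turn":0}]' 25
python3 -m jog '[{"grip":0.8,"tx":0,"ty":0,"tz":0,"turn":0},{"grip":0.8,"tx":0,"ty":0,"tz":0,"turn":0},{"grip":0.9,"tx":0,"ty":0,"tz":0,"turn":0},{"grip":0.9,"tx":0,"ty":0,"tz":0,"turn":0},{"grip":0.9,"tx":-0.2,"ty":0,"tz":0,"turn":0},{"grip":0.9,"tx":-0.8,"ty":0,"tz":0,"turn":0},{"grip":1,"tx":-1.6,"ty":0,"tz":0,"turn":0},{"grip":1,"tx":-2.4,"ty":0,"tz":0,"turn":0},{"grip":1,"tx":-3.2,"ty":0,"tz":0,"turn":0},{"grip":1,"tx":-4,"ty":0,"tz":0,"turn":0},{"grip":1,"tx":-4.2,"ty":0,"tz":0,"turn":0},{"grip":1,"tx":-4.2,"ty":0,"tz":0,"turn":0}]' 25
python3 h.py 500 190 300 -10
```

```text
clock: 10.05
eef_pos: [625.8, -58.6, 235.6]
eef_rot: [-1.339, 1.57, -3.015]
wrist_force: [-1.4, 0.2, -1.7]
finger_gap: 56.1
clock: 10.97
eef_pos: [626.2, -58.3, 86.9]
eef_rot: [1.531, 1.57, -0.146]
wrist_force: [0.6, 0.5, -1.8]
finger_gap: 56.0
clock: 11.97
eef_pos: [626.6, -58.1, 257.8]
eef_rot: [1.529, 1.565, -0.147]
wrist_force: [-0.6, -0.1, -0.4]
finger_gap: 94.0
t=[-1.078 -3.791 -5.835] jaw=-96.0 j6=1.53 pos=[626.6 -58.1 257.8] turn=-14.34
```

```bash
python3 h.py 630 254 200 -15
```

```text
t=[ 1.438 -0.741 -7.768] jaw=-96.0 j6=1.53 pos=[626.6 -58.1 257.8] turn=-13.50
```

```bash
python3 -m jog '[{"grip":1,"tx":0,"ty":0,"tz":-0.8,"turn":-1.1},{"grip":1,"tx":0,"ty":-0.1,"tz":-1.6,"turn":-2.2},{"grip":1,"tx":0,"ty":-0.2,"tz":-2.5,"turn":-3.3},{"grip":1,"tx":0,"ty":-0.3,"tz":-3.4,"turn":-4.5},{"grip":1,"tx":0.2,"ty":-0.4,"tz":-4.3,"turn":-5.7},{"grip":1,"tx":0.4,"ty":-0.5,"tz":-5.2,"turn":-6.9},{"grip":1,"tx":0.6,"ty":-0.6,"tz":-6.1,"turn":-8.1},{"grip":1,"tx":0.8,"ty":-0.7,"tz":-7,"turn":-9.3},{"grip":1,"tx":1,"ty":-0.74,"tz":-7.5,"turn":-10.5},{"grip":1,"tx":1.2,"ty":-0.74,"tz":-7.77,"turn":-11.7},{"grip":1,"tx":1.4,"ty":-0.74,"tz":-7.77,"turn":-12.8},{"grip":1,"tx":1.44,"ty":-0.74,"tz":-7.77,"turn":-13.5}]' 25
python3 -m jog '[{"grip":1,"tx":0,"ty":0,"tz":0,"turn":0},{"grip":1,"tx":0,"ty":0,"tz":0,"turn":0}]' 25
python3 h.py 630 254 9 -15
python3 - <<'E'
from h import *
c=manip.camera("wrist"); cv2.imwrite("pics/w3.png",c["image"][:,:,::-1]);np.save("w3.npy",{k:v for k,v in c.items() if k!="image"},allow_pickle=True)
E
```

```text
clock: 12.97
eef_pos: [627.8, 254.9, 192.9]
eef_rot: [-2.553, 1.566, -2.807]
wrist_force: [0.3, -0.9, -0.6]
finger_gap: 93.8
clock: 13.13
eef_pos: [628.7, 254.0, 195.5]
eef_rot: [-2.526, 1.569, -2.791]
wrist_force: [0.1, 0.1, 0.6]
finger_gap: 93.9
t=[4.662 0.012 0.039] jaw=-15.2 j6=0.59 pos=[628.7 254.  195.5] turn=-0.03
```

View pics/w3.png

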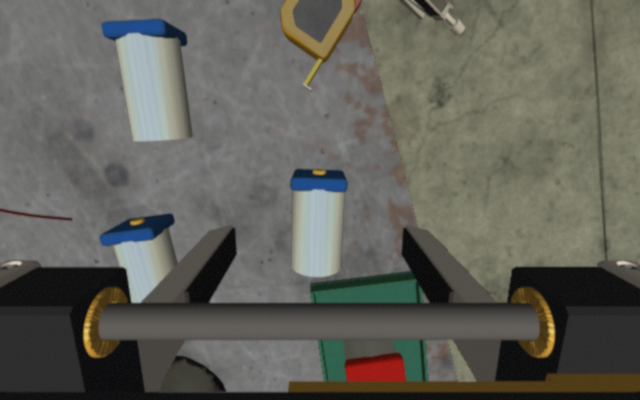

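Run:
```python
from h import *
c=np.load("w3.npy",allow_pickle=True).item()
print(c['eye'],ray(c,319,184.5,56).round(1),ray(c,292,180,56).round(1),ray(c,347,180,56).round(1),ray(c,316,276,28))
```

```text
[647.58562441 323.2393745  374.14070804] [629.5 257.9  56. ] [605.6 268.9  56. ] [656.6 255.1  56. ] [597.08796048 151.58020715  28.        ]
```

```bash
python3 -m jog '[{"grip":1,"tx":0.6,"ty":0.05,"tz":0.04,"turn":0},{"grip":1,"tx":1.4,"ty":0.05,"tz":0.04,"turn":0},{"grip":1,"tx":2.2,"ty":0.05,"tz":0.04,"turn":0},{"grip":1,"tx":2.9,"ty":0.05,"tz":0.04,"turn":0},{"grip":1,"tx":3.5,"ty":0.05,"tz":0.04,"turn":0},{"grip":1,"tx":4,"ty":0.05,"tz":0.04,"turn":0},{"grip":1,"tx":4.3,"ty":0.05,"tz":0.04,"turn":0},{"grip":1,"tx":4.5,"ty":0.05,"tz":0.04,"turn":0},{"grip":1,"tx":4.6,"ty":0.05,"tz":0.04,"turn":0},{"grip":1,"tx":4.63,"ty":0.05,"tz":0.04,"turn":0},{"grip":0.5,"tx":4.63,"ty":0.05,"tz":0.04,"turn":0},{"grip":0.5,"tx":4.63,"ty":0.05,"tz":0.04,"turn":0}]' 5
python3 -m jog '[{"grip":0.4,"tx":0,"ty":0,"tz":0,"turn":0},{"grip":0.4,"tx":0,"ty":0,"tz":0,"turn":0},{"grip":0.4,"tx":0,"ty":0,"tz":0,"turn":0},{"grip":0.4,"tx":0,"ty":0,"tz":0,"turn":0},{"grip":0.4,"tx":0,"ty":0,"tz":0,"turn":0},{"grip":0.4,"tx":0,"ty":0,"tz":0,"turn":0}]' 5
python3 -m jog '[{"grip":0.4,"tx":-0.2,"ty":0,"tz":0,"turn":0},{"grip":0.4,"tx":-0.5,"ty":0,"tz":0,"turn":0},{"grip":0.4,"tx":-0.8,"ty":0,"tz":0,"turn":0},{"grip":0.4,"tx":-1.1,"ty":0,"tz":0,"turn":0},{"grip":0.4,"tx":-1.4,"ty":0,"tz":0,"turn":0},{"grip":0.4,"tx":-1.7,"ty":0,"tz":0,"turn":0},{"grip":0.4,"tx":-2,"ty":0,"tz":0,"turn":0},{"grip":0.4,"tx":-2.3,"ty":0,"tz":0,"turn":0},{"grip":0.4,"tx":-2.6,"ty":0,"tz":0,"turn":0},{"grip":0.4,"tx":-2.9,"ty":0,"tz":0,"turn":0},{"grip":0.4,"tx":-3.1,"ty":0,"tz":0,"turn":0},{"grip":0.4,"tx":-3.2,"ty":0,"tz":0,"turn":0}]' 5
python3 - <<'E'
from h import *
c=manip.camera("wrist")["image"][:,:,::-1]; s=manip.camera("side")["image"][:,:,::-1]
cv2.imwrite("pics/m4.png",np.hstack([cv2.resize(c,(480,300)),cv2.resize(s[180:320,180:330],(320,300),interpolation=cv2.INTER_CUBIC)]))
E
```

```text
clock: 14.18
eef_pos: [631.7, 255.9, 12.6]
eef_rot: [0.611, 1.569, 0.348]
wrist_force: [-0.1, 0.0, 0.5]
finger_gap: 83.5
clock: 14.68
eef_pos: [631.1, 255.8, 11.7]
eef_rot: [1.465, 1.571, 1.203]
wrist_force: [-1.1, 1.1, 2.9]
finger_gap: 56.9
clock: 15.68
eef_pos: [631.5, 255.8, 141.1]
eef_rot: [0.609, 1.569, 0.346]
wrist_force: [1.1, -0.1, -1.1]
finger_gap: 56.3
```

View pics/m4.png

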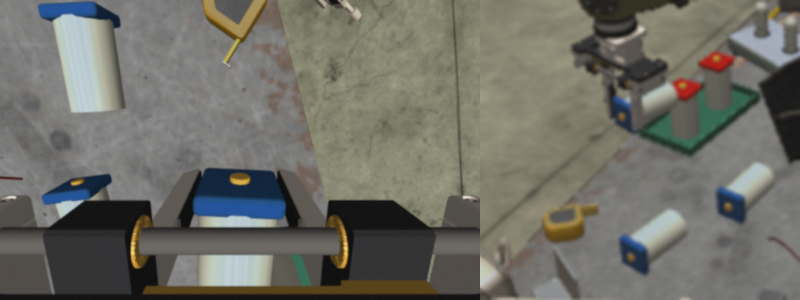

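```bash
python3 -m jog '[{"grip":0.4,"tx":0.4,"ty":0,"tz":0,"turn":0},{"grip":0.4,"tx":0.7,"ty":0,"tz":0,"turn":0},{"grip":0.4,"tx":0.7,"ty":0,"tz":0,"turn":0},{"grip":0.4,"tx":0.7,"ty":0,"tz":0,"turn":0},{"grip":0.4,"tx":0.7,"ty":0,"tz":0,"turn":0},{"grip":0.4,"tx":0.7,"ty":0,"tz":0,"turn":0}]' 3
python3 -m jog '[{"grip":0.4,"tx":-0.4,"ty":0,"tz":0,"turn":0},{"grip":0.4,"tx":-0.8,"ty":0,"tz":0,"turn":0},{"grip":0.4,"tx":-0.5,"ty":0,"tz":0,"turn":0},{"grip":0.4,"tx":0,"ty":0,"tz":0,"turn":0},{"grip":0.4,"tx":0,"ty":0,"tz":0,"turn":0},{"grip":0.4,"tx":0,"ty":0,"tz":0,"turn":0}]' 3
python3 - <<'E'
from h import *
c=manip.camera("wrist")["image"][:,:,::-1]; s=manip.camera("side")["image"][:,:,::-1]
cv2.imwrite("pics/m5.png",np.hstack([cv2.resize(c,(480,300)),cv2.resize(s[180:320,180:330],(320,300),interpolation=cv2.INTER_CUBIC)]))
E
```

```text
clock: 16.28
eef_pos: [631.4, 255.8, 112.1]
eef_rot: [0.62, 1.57, 0.358]
wrist_force: [0.1, -0.1, -1.4]
finger_gap: 56.1
clock: 16.78
eef_pos: [630.6, 255.6, 110.7]
eef_rot: [-2.561, 1.569, -2.823]
wrist_force: [-0.3, 0.0, -0.4]
finger_gap: 56.0
```

View pics/m5.png

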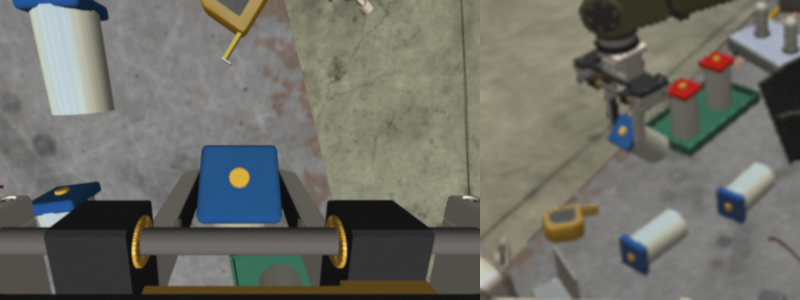

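The bowl now hangs about 50° mouth-down, so bobbing at 3 N works. I'll bob more and measure the blue face by code instead of viewing.

```bash
cat > blue.py <<'E'
from h import *
c=manip.camera("wrist"); i=c["image"].astype(int)
m=((i[:,:,2]>90)&(i[:,:,2]>i[:,:,0]+60)&(i[:,:,2]>i[:,:,1]+30)).astype(np.uint8); m[:,:225]=0; m[:,415:]=0
x,y,w,h=cv2.boundingRect(m); print("blue bbox",x,y,w,h,manip.read_state()['eef_pos'].round(1))
E
python3 blue.py
python3 -m jog '[{"grip":0.4,"tx":-0.5,"ty":0,"tz":0,"turn":0},{"grip":0.4,"tx":-1,"ty":0,"tz":0,"turn":0},{"grip":0.4,"tx":-0.6,"ty":0,"tz":0,"turn":0},{"grip":0.4,"tx":0,"ty":0,"tz":0,"turn":0},{"grip":0.4,"tx":0,"ty":0,"tz":0,"turn":0},{"grip":0.4,"tx":0,"ty":0,"tz":0,"turn":0}]' 3
python3 blue.py
python3 -m jog '[{"grip":0.4,"tx":-0.6,"ty":0,"tz":0,"turn":0},{"grip":0.4,"tx":-1.2,"ty":0,"tz":0,"turn":0},{"grip":0.4,"tx":-0.6,"ty":0,"tz":0,"turn":0},{"grip":0.4,"tx":0,"ty":0,"tz":0,"turn":0},{"grip":0.4,"tx":0,"ty":0,"tz":0,"turn":0},{"grip":0.4,"tx":0,"ty":0,"tz":0,"turn":0}]' 3
python3 blue.py
```

```text
blue bbox 263 195 112 103 [631.5 255.8 112.5]
clock: 17.43
eef_pos: [630.8, 255.6, 111.3]
eef_rot: [-2.566, 1.569, -2.828]
wrist_force: [-0.2, 0.3, -0.6]
finger_gap: 56.1
blue bbox 264 193 110 104 [631.4 255.8 112.5]
clock: 17.98
eef_pos: [631.0, 255.7, 112.1]
eef_rot: [-2.601, 1.57, -2.864]
wrist_force: [-0.5, -0.6, -1.5]
finger_gap: 56.3
blue bbox 264 192 110 105 [631.6 255.9 113.2]
```

```bash
cat > tilt.py <<'E'
from h import *
c=manip.camera("wrist"); s=manip.read_state(); r=R.from_euler('xyz',s['eef_rot']).as_matrix()
i=c["image"].astype(int)
m=((i[:,:,2]>90)&(i[:,:,2]>i[:,:,0]+60)&(i[:,:,2]>i[:,:,1]+30)).astype(np.uint8); m[:,:225]=0; m[:,415:]=0
x,y,w,h=cv2.boundingRect(m); print("blue rows",y,y+h,"pos",s['eef_pos'].round(1))
P=s['eef_pos']-r[:,0]*18.8; b=-r[:,1]; j=r[:,2]; dn=r[:,0]   # b: horizontal, towards the mouth
if b@(P-c['eye'])<0: pass
Rc=R.from_euler('xyz',c['attitude']).as_matrix()
for th in range(0,121,10):
    t=np.radians(th); a=b*np.cos(t)+dn*np.sin(t); n=b*np.sin(t)-dn*np.cos(t)
    q=np.array([P+sx*7*a+sy*28*n+sz*28*j for sx in(-1,1) for sy in(-1,1) for sz in(-1,1)])
    d=(q-c['eye'])@Rc; v=c['cy']-c['fy']*d[:,1]/-d[:,2]; f=v[:4]
    print(th,"end face rows",f.min().round(),f.max().round(),"all",v.min().round(),v.max().round())
E
python3 tilt.py
```

```text
blue rows 192 297 pos [631.9 256.  113.7]
0 end face rows 226.0 269.0 all 226.0 298.0
10 end face rows 219.0 280.0 all 219.0 306.0
20 end face rows 213.0 291.0 all 213.0 312.0
30 end face rows 208.0 300.0 all 208.0 315.0
40 end face rows 204.0 307.0 all 204.0 317.0
50 end face rows 201.0 313.0 all 201.0 316.0
60 end face rows 200.0 316.0 all 200.0 316.0
70 end face rows 201.0 317.0 all 201.0 317.0
80 end face rows 203.0 316.0 all 201.0 316.0
90 end face rows 208.0 313.0 all 200.0 313.0
100 end face rows 214.0 309.0 all 201.0 309.0
110 end face rows 222.0 304.0 all 204.0 304.0
120 end face rows 232.0 297.0 all 209.0 297.0
```

Run:
```python
from h import *
s=manip.camera("side")["image"][:,:,::-1]; w=manip.camera("wrist")["image"][:,:,::-1]
cv2.imwrite("pics/m6.png",np.hstack([cv2.resize(s[200:280,220:300],(480,480),interpolation=cv2.INTER_CUBIC),cv2.resize(w[170:330,250:350],(300,480))]))
```

```text
(no output)
```

View pics/m6.png

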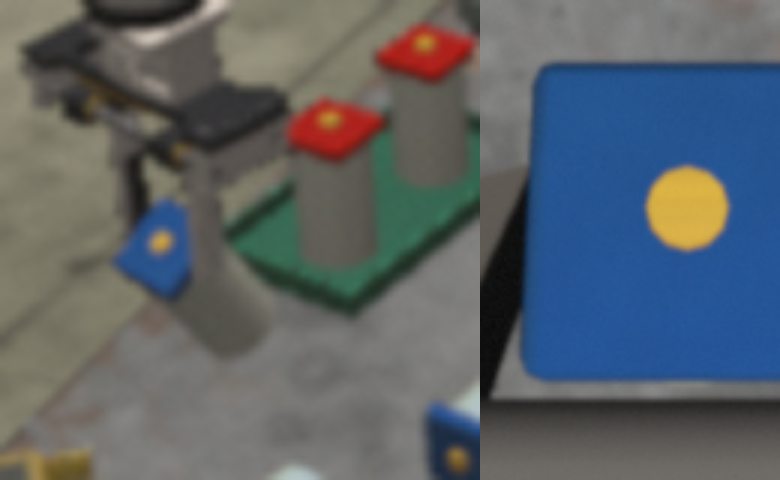

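It is tilted about 45–50° and held by pad friction. A jerk along the mouth direction with a slow stop should swing it further. I'll lift first, then do that on the way to the dryer.

```bash
python3 -m jog '[{"grip":0.4,"tx":-1,"ty":0,"tz":0,"turn":0},{"grip":0.4,"tx":-2,"ty":0,"tz":0,"turn":0},{"grip":0.4,"tx":-2.5,"ty":0,"tz":0,"turn":0},{"grip":0.4,"tx":-2.9,"ty":0,"tz":0,"turn":0},{"grip":0.4,"tx":-3.1,"ty":0,"tz":0,"turn":0},{"grip":0.4,"tx":-3.2,"ty":0,"tz":0,"turn":0},{"grip":0.4,"tx":-3.2,"ty":0,"tz":0,"turn":0}]' 3
python3 tilt.py|head -1
python3 -m jog '[{"grip":0.4,"tx":0,"ty":-1,"tz":0,"turn":0},{"grip":0.4,"tx":0,"ty":-2,"tz":0,"turn":0},{"grip":0.4,"tx":0,"ty":-3,"tz":0,"turn":0},{"grip":0.4,"tx":0,"ty":-3.8,"tz":0,"turn":0},{"grip":0.4,"tx":0,"ty":-4.5,"tz":0,"turn":0},{"grip":0.4,"tx":0,"ty":-5.1,"tz":0,"turn":0},{"grip":0.4,"tx":0,"ty":-5.6,"tz":0,"turn":0},{"grip":0.4,"tx":0,"ty":-5.9,"tz":0,"turn":0},{"grip":0.4,"tx":0,"ty":-6.1,"tz":0,"turn":0},{"grip":0.4,"tx":0,"ty":-6.2,"tz":0,"turn":0},{"grip":0.4,"tx":0,"ty":-6.2,"tz":0,"turn":0}]' 3
python3 tilt.py|head -1
python3 - <<'E'
from h import *
s=manip.camera("side")["image"][:,:,::-1]; w=manip.camera("wrist")["image"][:,:,::-1]
cv2.imwrite("pics/m7.png",np.hstack([cv2.resize(s[120:280,220:380],(480,480),interpolation=cv2.INTER_CUBIC),cv2.resize(w[170:330,250:350],(300,480))]))
E
```

```text
clock: 18.77
eef_pos: [631.2, 255.8, 240.0]
eef_rot: [0.65, 1.57, 0.388]
wrist_force: [0.4, 0.1, -1.7]
finger_gap: 56.1
blue rows 191 296 pos [631.  255.7 238.9]
clock: 19.73
eef_pos: [566.8, 16.1, 239.1]
eef_rot: [-3.007, 1.57, 3.014]
wrist_force: [0.4, 0.2, -1.3]
finger_gap: 56.1
blue rows 189 291 pos [566.9  16.6 239.1]
```

View pics/m7.png

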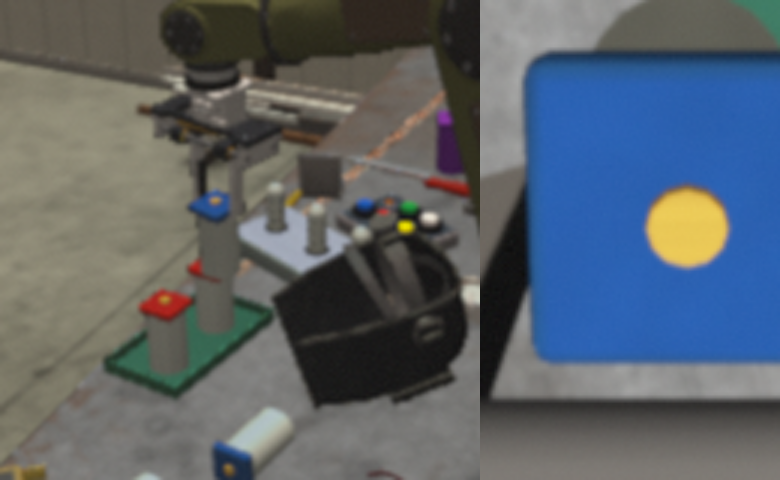

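```bash
cat > pnp.py <<'E'
from h import *
# pose of the held head's outer square face from the wrist camera: centre (rel. to TCP) and outward normal
c=manip.camera("wrist"); s=manip.read_state(); i=c["image"].astype(int)
m=((i[:,:,2]>120)&(i[:,:,2]>i[:,:,0]+60)).astype(np.uint8); m[:,:225]=0; m[:,415:]=0
cs,_=cv2.findContours(m,cv2.RETR_EXTERNAL,cv2.CHAIN_APPROX_NONE); k=max(cs,key=cv2.contourArea); k=cv2.convexHull(k)
# fit 4 side lines from hull points away from the corners
x,y,w,h=cv2.boundingRect(k); mm=np.zeros_like(m); cv2.drawContours(mm,[k],-1,1,-1)
rows=np.arange(y+15,y+h-15); L=[[r,np.where(mm[r])[0]] for r in rows]; cols=np.arange(x+18,x+w-18)
l=np.polyfit(rows,[a[1][0]-.5 for a in L],1); rr=np.polyfit(rows,[a[1][-1]+.5 for a in L],1)
t=np.polyfit(cols,[np.where(mm[:,q])[0][0]-.5 for q in cols],1); b=np.polyfit(cols,[np.where(mm[:,q])[0][-1]+.5 for q in cols],1)
X=lambda v,g:((v[0]*g[1]+v[1])/(1-v[0]*g[0]),g[0]*((v[0]*g[1]+v[1])/(1-v[0]*g[0]))+g[1])
pts=np.array([X(l,t),X(rr,t),X(rr,b),X(l,b)],float)
K=np.array([[c['fx'],0,c['cx']],[0,c['fy'],c['cy']],[0,0,1]])
obj=np.array([[-28,28,0],[28,28,0],[28,-28,0],[-28,-28,0]],float)
Rw=R.from_euler('xyz',c['attitude']).as_matrix()@np.diag([1,-1,-1])
n,rv,tv,er=cv2.solvePnPGeneric(obj,pts,K,None,flags=cv2.SOLVEPNP_IPPE_SQUARE)
Rt=R.from_euler('xyz',s['eef_rot']).as_matrix()
print("corners",pts.round(1).tolist())
for a,d,e in zip(rv,tv,er):
    nw=Rw@cv2.Rodrigues(a)[0][:,2]; p=c['eye']+Rw@d[:,0]; f=Rt.T@(p-s['eef_pos'])
    print("face",p.round(1),"in tool",f.round(1),"normal in tool",(Rt.T@nw).round(3),"err",e)
E
python3 pnp.py
```

```text
corners [[263.8, 190.5], [373.2, 190.5], [370.0, 290.5], [267.2, 290.5]]
face [567.9  21.8 250.9] in tool [-11.6   4.9  -0.3] normal in tool [-1.     0.013 -0.001] err [0.20771966]
face [568.8  24.9 251.1] in tool [-11.8   8.1  -0.3] normal in tool [-0.736  0.677  0.003] err [4.02685266]
```

PnP says the face normal is vertical, so the bowl hangs plumb. It has slid to near the fingertips, with the face 11.6 mm above the TCP and 5 mm off in y. I'll tighten the grip and carry it to peg 3.

```bash
python3 -m jog '[{"grip":0.4,"tx":0,"ty":0,"tz":0,"turn":0},{"grip":0.3,"tx":0,"ty":0,"tz":0,"turn":0},{"grip":0.3,"tx":0,"ty":0,"tz":0,"turn":0},{"grip":0.3,"tx":0,"ty":0,"tz":0,"turn":0}]' 15
python3 pnp.py; python3 h.py 642.5 -301 240 -24
```

```text
clock: 20.27
eef_pos: [566.8, 16.3, 239.4]
eef_rot: [-3.105, 1.571, 2.916]
wrist_force: [-0.6, -0.8, -1.5]
finger_gap: 55.8
corners [[263.8, 190.5], [373.3, 190.5], [370.0, 290.5], [267.2, 290.5]]
face [567.8  21.2 251.1] in tool [-11.6   5.   -0.3] normal in tool [-1.     0.013 -0.   ] err [0.1984525]
face [568.7  24.3 251.3] in tool [-11.8   8.2  -0.3] normal in tool [-0.735  0.678  0.002] err [4.04664064]
t=[-0.013 -7.171  3.882] jaw=-15.0 j6=0.23 pos=[566.8  16.3 239.5] turn=1.50
```

```bash
python3 -m jog '[{"grip":0.3,"tx":0,"ty":-0.4,"tz":0.2,"turn":0.2},{"grip":0.3,"tx":0,"ty":-1,"tz":0.5,"turn":0.4},{"grip":0.3,"tx":0,"ty":-1.8,"tz":0.9,"turn":0.6},{"grip":0.3,"tx":0,"ty":-2.7,"tz":1.4,"turn":0.8},{"grip":0.3,"tx":0,"ty":-3.6,"tz":1.9,"turn":1},{"grip":0.3,"tx":0,"ty":-4.5,"tz":2.4,"turn":1.2},{"grip":0.3,"tx":0,"ty":-5.4,"tz":2.9,"turn":1.4},{"grip":0.3,"tx":0,"ty":-6.2,"tz":3.3,"turn":1.5},{"grip":0.3,"tx":0,"ty":-6.8,"tz":3.7,"turn":1.5},{"grip":0.3,"tx":0,"ty":-7.17,"tz":3.88,"turn":1.5},{"grip":0.3,"tx":0,"ty":-7.17,"tz":3.88,"turn":1.5},{"grip":0.3,"tx":0,"ty":-7.17,"tz":3.88,"turn":1.5}]' 15
python3 pnp.py|sed -n 2p; python3 h.py 642.5 -301 138 -24
```

```text
clock: 21.32
eef_pos: [642.2, -301.6, 238.6]
eef_rot: [2.926, 1.57, 2.506]
wrist_force: [-0.2, 0.4, -1.3]
finger_gap: 56.2
face [ 645.2 -297.2  256. ] in tool [-16.9   4.3   1.2] normal in tool [-0.94   0.103  0.326] err [1.07065045]
t=[ 2.528 -0.008  0.009] jaw=-24.0 j6=-0.07 pos=[ 642.3 -300.6  239.1] turn=-0.00
```

```bash
python3 -m jog '[{"grip":0.3,"tx":0.2,"ty":0,"tz":0,"turn":0},{"grip":0.3,"tx":0.5,"ty":0,"tz":0,"turn":0},{"grip":0.3,"tx":0.8,"ty":0,"tz":0,"turn":0},{"grip":0.3,"tx":1.1,"ty":0,"tz":0,"turn":0},{"grip":0.3,"tx":1.4,"ty":0,"tz":0,"turn":0},{"grip":0.3,"tx":1.7,"ty":0,"tz":0,"turn":0},{"grip":0.3,"tx":2,"ty":0,"tz":0,"turn":0},{"grip":0.3,"tx":2.2,"ty":0,"tz":0,"turn":0},{"grip":0.3,"tx":2.4,"ty":0,"tz":0,"turn":0},{"grip":0.3,"tx":2.5,"ty":0,"tz":0,"turn":0},{"grip":0.3,"tx":2.5,"ty":0,"tz":0,"turn":0}]' 15
python3 -m jog '[{"grip":0.75,"tx":0,"ty":0,"tz":0,"turn":0},{"grip":0.75,"tx":0,"ty":0,"tz":0,"turn":0},{"grip":0.75,"tx":0,"ty":0,"tz":0,"turn":0},{"grip":0.75,"tx":0,"ty":0,"tz":0,"turn":0},{"grip":0.75,"tx":-0.4,"ty":0,"tz":0,"turn":0},{"grip":0.75,"tx":-1,"ty":0,"tz":0,"turn":0},{"grip":1,"tx":-2,"ty":0,"tz":0,"turn":0},{"grip":1,"tx":-3,"ty":0,"tz":0,"turn":0},{"grip":1,"tx":-3.5,"ty":0,"tz":0,"turn":0},{"grip":1,"tx":-3.5,"ty":0,"tz":0,"turn":0}]' 15
python3 h.py 512 431 210 -12
```

```text
clock: 22.28
eef_pos: [642.2, -300.9, 138.4]
eef_rot: [3.062, 1.57, 2.643]
wrist_force: [0.0, 0.2, -0.5]
finger_gap: 55.9
clock: 23.12
eef_pos: [643.3, -301.5, 286.2]
eef_rot: [-0.064, 1.561, -0.484]
wrist_force: [0.7, -0.2, 0.4]
finger_gap: 92.4
t=[  1.798  15.391 -10.469] jaw=-24.0 j6=-0.07 pos=[ 643.3 -301.5  286.2] turn=-2.00
```

```bash
python3 -m jog '[{"grip":1,"tx":0,"ty":0.6,"tz":-0.4,"turn":0},{"grip":1,"tx":0,"ty":1.4,"tz":-1,"turn":0},{"grip":1,"tx":0,"ty":2.2,"tz":-1.5,"turn":-0.2},{"grip":1,"tx":0,"ty":3,"tz":-2,"turn":-0.4},{"grip":1,"tx":0,"ty":3.8,"tz":-2.6,"turn":-0.6},{"grip":1,"tx":0,"ty":4.6,"tz":-3.1,"turn":-0.8},{"grip":1,"tx":0,"ty":5.4,"tz":-3.7,"turn":-1},{"grip":1,"tx":0,"ty":6.2,"tz":-4.2,"turn":-1.2},{"grip":1,"tx":0,"ty":7,"tz":-4.7,"turn":-1.4},{"grip":1,"tx":0,"ty":7.8,"tz":-5.3,"turn":-1.6},{"grip":1,"tx":0,"ty":8.6,"tz":-5.8,"turn":-1.8},{"grip":1,"tx":0,"ty":9.4,"tz":-6.4,"turn":-2}]' 15
python3 -m jog '[{"grip":1,"tx":0,"ty":0.7,"tz":-0.6,"turn":0},{"grip":1,"tx":0.2,"ty":1.4,"tz":-1.2,"turn":0},{"grip":1,"tx":0.4,"ty":2.1,"tz":-1.7,"turn":0},{"grip":1,"tx":0.6,"ty":2.8,"tz":-2.2,"turn":0},{"grip":1,"tx":0.8,"ty":3.5,"tz":-2.6,"turn":0},{"grip":1,"tx":1,"ty":4.2,"tz":-2.9,"turn":0},{"grip":1,"tx":1.2,"ty":4.6,"tz":-3.1,"turn":0},{"grip":1,"tx":1.2,"ty":4.6,"tz":-3.1,"turn":0},{"grip":1,"tx":1.2,"ty":4.6,"tz":-3.1,"turn":0}]' 15
python3 h.py 512 431 210 -12
python3 - <<'E'
from h import *
c=manip.camera("wrist"); np.save("w8.npy",{k:v for k,v in c.items() if k!="image"},allow_pickle=True)
t=manip.camera("top")["image"][:,:,::-1]
cv2.imwrite("pics/m8.png",np.vstack([cv2.resize(c["image"][:300,:,::-1],(640,300)),cv2.resize(t[130:250,140:420],(640,274),interpolation=cv2.INTER_CUBIC)]))
E
```

```text
clock: 24.12
eef_pos: [561.0, 148.2, 278.9]
eef_rot: [-2.582, 1.57, -2.791]
wrist_force: [0.6, 0.3, 0.5]
finger_gap: 94.1
clock: 24.87
eef_pos: [478.1, 352.6, 230.5]
eef_rot: [-2.297, 1.569, -2.506]
wrist_force: [0.5, -0.7, 0.6]
finger_gap: 94.2
t=[0.509 2.093 0.424] jaw=-11.9 j6=0.78 pos=[478.1 352.6 230.5] turn=0.01
```

View pics/m8.png

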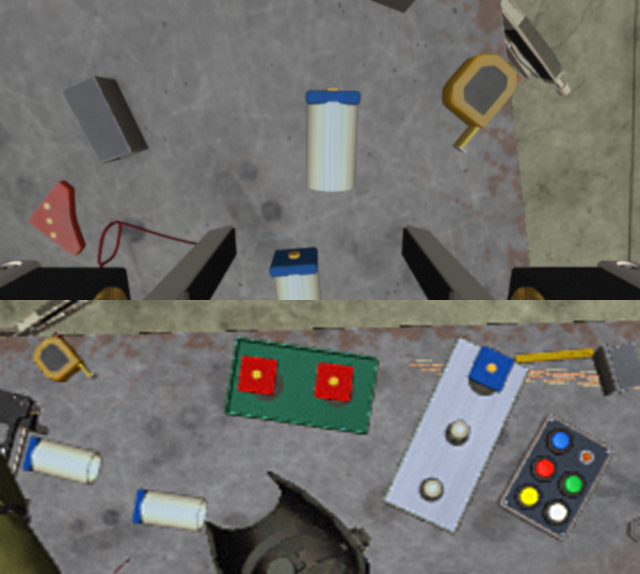

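The lower half shows bowl A seated on peg 3 and both red bowls in the tray, with nothing knocked. In the upper half, the head of B is at (333,99).

Run:
```python
from h import *
c=np.load("w8.npy",allow_pickle=True).item()
H=ray(c,333.5,98.5,56);a=ray(c,306,97,56);b=ray(c,361,97,56);M=ray(c,331,190,28)
print(H.round(1),np.degrees(np.arctan2(*(b-a)[1::-1])),np.linalg.norm(b-a),np.degrees(np.arctan2(*(M-H)[1::-1])))
go(H[0],H[1]+1.5,11,-12)
```

```text
[509.8 432.5  56. ] -11.973127956878757 55.222669067252355 -102.34535905443546
t=[5.516 2.176 0.321] jaw=-12.1 j6=0.78 pos=[479.  351.6 231.6] turn=-0.01
```

```bash
python3 -m jog '[{"grip":1,"tx":0.6,"ty":0.8,"tz":0.1,"turn":0},{"grip":1,"tx":1.4,"ty":1.6,"tz":0.3,"turn":0},{"grip":1,"tx":2.2,"ty":2.18,"tz":0.32,"turn":0},{"grip":1,"tx":3,"ty":2.18,"tz":0.32,"turn":0},{"grip":1,"tx":3.8,"ty":2.18,"tz":0.32,"turn":0},{"grip":1,"tx":4.5,"ty":2.18,"tz":0.32,"turn":0},{"grip":1,"tx":5,"ty":2.18,"tz":0.32,"turn":0},{"grip":1,"tx":5.3,"ty":2.18,"tz":0.32,"turn":0},{"grip":1,"tx":5.5,"ty":2.18,"tz":0.32,"turn":0},{"grip":1,"tx":5.6,"ty":2.18,"tz":0.32,"turn":0},{"grip":0.7,"tx":5.62,"ty":2.18,"tz":0.32,"turn":0},{"grip":0.5,"tx":5.62,"ty":2.18,"tz":0.32,"turn":0}]' 3
python3 -m jog '[{"grip":0.4,"tx":0,"ty":0,"tz":0,"turn":0},{"grip":0.4,"tx":0,"ty":0,"tz":0,"turn":0},{"grip":0.4,"tx":0,"ty":0,"tz":0,"turn":0},{"grip":0.4,"tx":0,"ty":0,"tz":0,"turn":0},{"grip":0.4,"tx":0,"ty":0,"tz":0,"turn":0},{"grip":0.4,"tx":0,"ty":0,"tz":0,"turn":0},{"grip":0.4,"tx":0,"ty":0,"tz":0,"turn":0}]' 3
python3 -m jog '[{"grip":0.4,"tx":-0.9,"ty":0,"tz":0,"turn":0},{"grip":0.4,"tx":-1.9,"ty":0,"tz":0,"turn":0},{"grip":0.4,"tx":-2.8,"ty":0,"tz":0,"turn":0},{"grip":0.4,"tx":-3.6,"ty":0,"tz":0,"turn":0},{"grip":0.4,"tx":-4.3,"ty":0,"tz":0,"turn":0},{"grip":0.4,"tx":-4.9,"ty":0,"tz":0,"turn":0},{"grip":0.4,"tx":-5.4,"ty":0,"tz":0,"turn":0},{"grip":0.4,"tx":-5.7,"ty":0,"tz":0,"turn":0},{"grip":0.4,"tx":-5.9,"ty":0,"tz":0,"turn":0},{"grip":0.4,"tx":-6,"ty":0,"tz":0,"turn":0},{"grip":0.4,"tx":-6,"ty":0,"tz":0,"turn":0}]' 3
python3 pnp.py; python3 h.py 547.5 -5 260
```

```text
clock: 25.97
eef_pos: [509.9, 435.2, 7.8]
eef_rot: [0.875, 1.569, 0.665]
wrist_force: [-0.2, 0.3, 0.4]
finger_gap: 84.0
clock: 26.55
eef_pos: [509.5, 435.1, 7.0]
eef_rot: [0.947, 1.57, 0.737]
wrist_force: [-0.5, -0.9, 3.7]
finger_gap: 56.1
clock: 27.47
eef_pos: [509.4, 435.0, 246.4]
eef_rot: [-2.297, 1.57, -2.507]
wrist_force: [-0.0, -0.4, -1.4]
finger_gap: 56.1
corners [[274.1, 206.5], [363.3, 206.5], [377.8, 301.5], [259.3, 301.5]]
face [508.9 434.1 254.3] in tool [-8.7 -0.9 -0.2] normal in tool [-0.672  0.74  -0.003] err [2.07312989]
face [508.7 433.  259.8] in tool [-14.2  -2.   -0.1] normal in tool [-0.999 -0.047  0.004] err [6.94896302]
t=[ -0.353 -10.558   3.227] jaw=-12.0 j6=0.86 pos=[509.3 434.9 245.6]
```

Tilt is about 42°, as before. I'll rise to clear the mask, then do the horizontal jerk.

```bash
python3 -m jog '[{"grip":0.4,"tx":-0.8,"ty":0,"tz":0,"turn":0},{"grip":0.4,"tx":-1.5,"ty":0,"tz":0,"turn":0},{"grip":0.4,"tx":-2,"ty":0,"tz":0,"turn":0},{"grip":0.4,"tx":-2.2,"ty":0,"tz":0,"turn":0},{"grip":0.4,"tx":-2.3,"ty":0,"tz":0,"turn":0},{"grip":0.4,"tx":-2.3,"ty":0,"tz":0,"turn":0}]' 3
python3 -m jog '[{"grip":0.4,"tx":0,"ty":-1,"tz":0,"turn":0},{"grip":0.4,"tx":0,"ty":-2,"tz":0,"turn":0},{"grip":0.4,"tx":0,"ty":-3,"tz":0,"turn":0},{"grip":0.4,"tx":0,"ty":-3.8,"tz":0,"turn":0},{"grip":0.4,"tx":0,"ty":-4.5,"tz":0,"turn":0},{"grip":0.4,"tx":0,"ty":-5.1,"tz":0,"turn":0},{"grip":0.4,"tx":0,"ty":-5.6,"tz":0,"turn":0},{"grip":0.4,"tx":0,"ty":-5.9,"tz":0,"turn":0},{"grip":0.4,"tx":0,"ty":-6.1,"tz":0,"turn":0},{"grip":0.4,"tx":0,"ty":-6.2,"tz":0,"turn":0},{"grip":0.4,"tx":0,"ty":-6.2,"tz":0,"turn":0}]' 3
python3 pnp.py; python3 h.py 551.5 -261 320 -24
```

```text
clock: 28.02
eef_pos: [509.4, 435.0, 337.5]
eef_rot: [-2.269, 1.569, -2.479]
wrist_force: [1.4, -0.0, -2.2]
finger_gap: 55.8
clock: 28.93
eef_pos: [457.7, 192.4, 338.2]
eef_rot: [-2.663, 1.57, -2.873]
wrist_force: [0.9, -0.3, -0.9]
finger_gap: 56.3
corners [[264.9, 199.5], [373.1, 199.5], [370.0, 299.5], [267.1, 299.5]]
face [457.6 192.5 350.1] in tool [-11.9  -0.4  -0.1] normal in tool [-0.999  0.044  0.012] err [0.25766118]
face [458.2 195.5 350.1] in tool [-11.8   2.7  -0.2] normal in tool [-0.722  0.692 -0.011] err [3.86675148]
t=[  0.455 -10.609   4.654] jaw=-12.0 j6=0.53 pos=[457.8 192.8 338.2] turn=2.00
```

Plumb again, with almost no offset. Tighten and carry to peg 2.

```bash
python3 -m jog '[{"grip":0.3,"tx":0,"ty":0,"tz":0,"turn":0},{"grip":0.3,"tx":0,"ty":0,"tz":0,"turn":0},{"grip":0.3,"tx":0,"ty":0,"tz":0,"turn":0},{"grip":0.3,"tx":0,"ty":0,"tz":0,"turn":0}]' 15
python3 -m jog '[{"grip":0.3,"tx":0,"ty":-0.4,"tz":0.2,"turn":0.2},{"grip":0.3,"tx":0,"ty":-1.1,"tz":0.5,"turn":0.4},{"grip":0.3,"tx":0,"ty":-1.9,"tz":0.8,"turn":0.6},{"grip":0.3,"tx":0,"ty":-2.7,"tz":1.2,"turn":0.8},{"grip":0.3,"tx":0,"ty":-3.6,"tz":1.6,"turn":1},{"grip":0.3,"tx":0,"ty":-4.5,"tz":2,"turn":1.2},{"grip":0.3,"tx":0,"ty":-5.4,"tz":2.4,"turn":1.4},{"grip":0.3,"tx":0,"ty":-6.3,"tz":2.8,"turn":1.6},{"grip":0.3,"tx":0,"ty":-7.1,"tz":3.1,"turn":1.8},{"grip":0.3,"tx":0,"ty":-7.7,"tz":3.4,"turn":2},{"grip":0.3,"tx":0,"ty":-8.1,"tz":3.6,"turn":2},{"grip":0.3,"tx":0,"ty":-8.1,"tz":3.6,"turn":2}]' 15
python3 h.py 553.6 -255.5 250 -24
```

```text
clock: 29.32
eef_pos: [457.7, 192.8, 338.5]
eef_rot: [-2.702, 1.571, -2.911]
wrist_force: [-0.1, -0.3, -0.9]
finger_gap: 56.2
clock: 30.32
eef_pos: [531.3, -157.2, 337.8]
eef_rot: [-2.687, 1.57, -3.109]
wrist_force: [-0.2, -0.0, -1.7]
finger_gap: 55.7
t=[ 2.194 -2.012  1.517] jaw=-24.2 j6=0.07 pos=[ 531.3 -157.2  337.8] turn=-0.03
```

```bash
python3 -m jog '[{"grip":0.3,"tx":0.2,"ty":-0.4,"tz":0.3,"turn":0},{"grip":0.3,"tx":0.5,"ty":-0.9,"tz":0.7,"turn":0},{"grip":0.3,"tx":1,"ty":-1.4,"tz":1.1,"turn":0},{"grip":0.3,"tx":1.5,"ty":-1.8,"tz":1.4,"turn":0},{"grip":0.3,"tx":2,"ty":-2.01,"tz":1.52,"turn":0},{"grip":0.3,"tx":2.19,"ty":-2.01,"tz":1.52,"turn":0},{"grip":0.3,"tx":2.19,"ty":-2.01,"tz":1.52,"turn":0},{"grip":0.3,"tx":2.19,"ty":-2.01,"tz":1.52,"turn":0}]' 15
python3 pnp.py|sed -n 1,2p; python3 h.py 553.6 -255.5 138 -24
```

```text
clock: 30.98
eef_pos: [554.1, -251.5, 252.0]
eef_rot: [0.306, 1.57, -0.113]
wrist_force: [-0.6, 0.1, -1.2]
finger_gap: 55.9
corners [[266.0, 200.5], [371.2, 200.5], [376.7, 303.2], [267.4, 299.3]]
face [ 554.4 -250.6  268.3] in tool [-15.6   0.9  -0.3] normal in tool [-0.993 -0.001 -0.117] err [2.1754709]
t=[ 2.867 -0.096  0.019] jaw=-24.0 j6=-0.07 pos=[ 554.3 -251.6  252.7] turn=0.01
```

```bash
python3 -m jog '[{"grip":0.3,"tx":0.2,"ty":-0.09,"tz":0.02,"turn":0},{"grip":0.3,"tx":0.5,"ty":-0.09,"tz":0.02,"turn":0},{"grip":0.3,"tx":0.9,"ty":-0.09,"tz":0.02,"turn":0},{"grip":0.3,"tx":1.3,"ty":-0.09,"tz":0.02,"turn":0},{"grip":0.3,"tx":1.7,"ty":-0.09,"tz":0.02,"turn":0},{"grip":0.3,"tx":2.1,"ty":-0.09,"tz":0.02,"turn":0},{"grip":0.3,"tx":2.4,"ty":-0.09,"tz":0.02,"turn":0},{"grip":0.3,"tx":2.6,"ty":-0.09,"tz":0.02,"turn":0},{"grip":0.3,"tx":2.75,"ty":-0.09,"tz":0.02,"turn":0},{"grip":0.3,"tx":2.83,"ty":-0.09,"tz":0.02,"turn":0},{"grip":0.3,"tx":2.83,"ty":-0.09,"tz":0.02,"turn":0},{"grip":0.3,"tx":2.83,"ty":-0.09,"tz":0.02,"turn":0}]' 15
python3 -m jog '[{"grip":0.75,"tx":0,"ty":0,"tz":0,"turn":0},{"grip":0.75,"tx":0,"ty":0,"tz":0,"turn":0},{"grip":0.75,"tx":0,"ty":0,"tz":0,"turn":0},{"grip":0.75,"tx":0,"ty":0,"tz":0,"turn":0},{"grip":0.75,"tx":-0.4,"ty":0,"tz":0,"turn":0},{"grip":0.75,"tx":-1,"ty":0,"tz":0,"turn":0},{"grip":1,"tx":-2,"ty":0,"tz":0,"turn":0},{"grip":1,"tx":-3,"ty":0,"tz":0,"turn":0},{"grip":1,"tx":-3.5,"ty":0,"tz":0,"turn":0},{"grip":1,"tx":-3.5,"ty":0,"tz":0,"turn":0}]' 15
python3 h.py 429 254 280 -8
```

```text
clock: 32.03
eef_pos: [553.3, -256.3, 138.4]
eef_rot: [-0.105, 1.57, -0.525]
wrist_force: [0.0, 0.5, -1.8]
finger_gap: 55.7
clock: 32.87
eef_pos: [554.2, -256.8, 283.6]
eef_rot: [-0.07, 1.562, -0.489]
wrist_force: [-0.9, 0.2, 0.4]
finger_gap: 92.2
t=[ 0.016 10.389 -8.057] jaw=-24.0 j6=-0.07 pos=[ 554.2 -256.8  283.6] turn=-2.67
```

```bash
python3 -m jog '[{"grip":1,"tx":-0.3,"ty":0.6,"tz":-0.4,"turn":-0.2},{"grip":1,"tx":-0.6,"ty":1.3,"tz":-1,"turn":-0.4},{"grip":1,"tx":-0.9,"ty":2,"tz":-1.6,"turn":-0.6},{"grip":1,"tx":-1,"ty":2.7,"tz":-2.2,"turn":-0.8},{"grip":1,"tx":-1,"ty":3.4,"tz":-2.8,"turn":-1},{"grip":1,"tx":-1,"ty":4.1,"tz":-3.4,"turn":-1.2},{"grip":1,"tx":-1,"ty":4.8,"tz":-4,"turn":-1.5},{"grip":1,"tx":-1,"ty":5.5,"tz":-4.6,"turn":-1.7},{"grip":1,"tx":-1,"ty":6.2,"tz":-5.2,"turn":-1.9},{"grip":1,"tx":-1,"ty":6.9,"tz":-5.8,"turn":-2.1},{"grip":1,"tx":-1,"ty":7.6,"tz":-6.3,"turn":-2.3},{"grip":1,"tx":-1,"ty":8.2,"tz":-6.7,"turn":-2.5}]' 15
python3 h.py 435 200 290 -8
python3 -m jog '[{"grip":1,"tx":0.1,"ty":0.5,"tz":-0.3,"turn":-0.17},{"grip":1,"tx":0.4,"ty":0.9,"tz":-0.5,"turn":-0.17},{"grip":1,"tx":0.6,"ty":1,"tz":-0.6,"turn":-0.17},{"grip":1,"tx":0.6,"ty":1,"tz":-0.6,"turn":-0.17},{"grip":1,"tx":0.6,"ty":1,"tz":-0.6,"turn":-0.17}]' 15
python3 h.py 429 256 280 -8
python3 - <<'E'
from h import *
c=manip.camera("wrist"); np.save("w9.npy",{k:v for k,v in c.items() if k!="image"},allow_pickle=True)
t=manip.camera("top")["image"][:,:,::-1]
cv2.imwrite("pics/m9.png",np.vstack([cv2.resize(c["image"][:300,:,::-1],(640,300)),cv2.resize(t[130:250,140:420],(640,274),interpolation=cv2.INTER_CUBIC)]))
E
```

```text
clock: 33.87
eef_pos: [440.7, 154.4, 317.4]
eef_rot: [3.002, 1.571, 2.846]
wrist_force: [0.9, 0.1, 0.5]
finger_gap: 94.3
t=[ 0.686  1.103 -0.318] jaw=-8.9 j6=0.41 pos=[440.7 154.4 317.4] turn=-0.15
clock: 34.28
eef_pos: [424.4, 195.2, 293.5]
eef_rot: [-2.468, 1.57, -2.607]
wrist_force: [0.2, -0.6, -1.3]
finger_gap: 94.1
t=[ 0.336  1.521 -0.097] jaw=-8.0 j6=0.49 pos=[424.4 195.2 293.5] turn=0.00
```

View pics/m9.png

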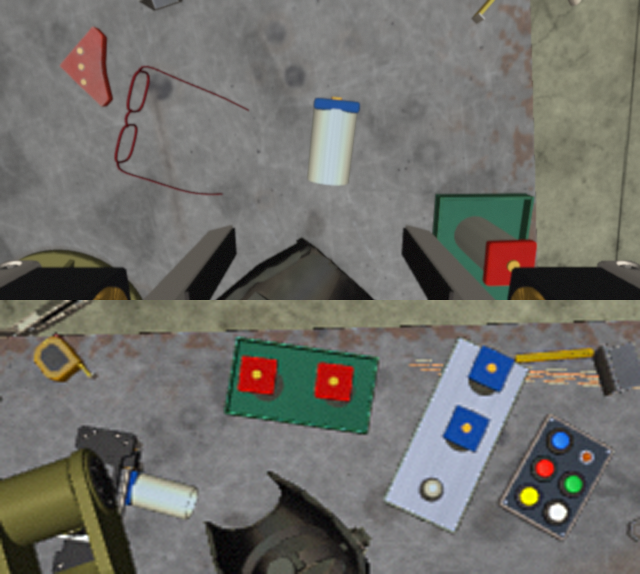

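Bowls B and A are on pegs 2 and 3. Bowl C has been knocked slightly: its head is now at (337,106) in the wrist view, so I'll measure it afresh.

Run:
```python
from h import *
c=np.load("w9.npy",allow_pickle=True).item()
i=cv2.imread("pics/m9.png")[80:200,290:380].astype(int); m=((i[:,:,0]>80)&(i[:,:,0]>i[:,:,2]+50)).astype(np.uint8)
y,x=np.where(m); print("blue px",x.min()+290,x.max()+290,y.min()+80,y.max()+80,cv2.minAreaRect(np.argwhere(m)[:,::-1].astype(np.float32)))
H=ray(c,337,105.5,56);a=ray(c,314.5,104,56);b=ray(c,360,107,56);M=ray(c,328.5,184,28)
print(H.round(1),np.degrees(np.arctan2(*(b-a)[1::-1])),np.linalg.norm(b-a),np.degrees(np.arctan2(*(M-H)[1::-1])))
go(H[0],H[1]+1,7,-14)
```

```text
blue px 314 359 98 112 ((46.4653434753418, 24.820579528808594), (45.2767333984375, 10.50635051727295), 6.170175075531006)
[456.6 270.7  56. ] -11.666375943350907 54.31130985569892 -102.90026551145745
t=[7.181 2.011 0.512] jaw=-8.1 j6=0.49 pos=[424.9 194.9 294.2] turn=0.99
```

```bash
python3 -m jog '[{"grip":1,"tx":0.4,"ty":0.6,"tz":0.2,"turn":0.3},{"grip":1,"tx":1,"ty":1.4,"tz":0.4,"turn":0.6},{"grip":1,"tx":1.8,"ty":2.01,"tz":0.51,"turn":0.85},{"grip":1,"tx":2.6,"ty":2.01,"tz":0.51,"turn":0.85},{"grip":1,"tx":3.4,"ty":2.01,"tz":0.51,"turn":0.85},{"grip":1,"tx":4.2,"ty":2.01,"tz":0.51,"turn":0.85},{"grip":1,"tx":5,"ty":2.01,"tz":0.51,"turn":0.85},{"grip":1,"tx":5.8,"ty":2.01,"tz":0.51,"turn":0.85},{"grip":1,"tx":6.4,"ty":2.01,"tz":0.51,"turn":0.85},{"grip":1,"tx":6.8,"ty":2.01,"tz":0.51,"turn":0.85},{"grip":1,"tx":7.05,"ty":2.01,"tz":0.51,"turn":0.85},{"grip":1,"tx":7.17,"ty":2.01,"tz":0.51,"turn":0.85}]' 3
python3 -m jog '[{"grip":0.7,"tx":0,"ty":0,"tz":0,"turn":0},{"grip":0.4,"tx":0,"ty":0,"tz":0,"turn":0},{"grip":0.4,"tx":0,"ty":0,"tz":0,"turn":0},{"grip":0.4,"tx":0,"ty":0,"tz":0,"turn":0},{"grip":0.4,"tx":0,"ty":0,"tz":0,"turn":0},{"grip":0.4,"tx":0,"ty":0,"tz":0,"turn":0},{"grip":0.4,"tx":0,"ty":0,"tz":0,"turn":0},{"grip":0.4,"tx":0,"ty":0,"tz":0,"turn":0},{"grip":0.4,"tx":0,"ty":0,"tz":0,"turn":0}]' 3
python3 -m jog '[{"grip":0.4,"tx":-0.9,"ty":0,"tz":0,"turn":0},{"grip":0.4,"tx":-1.9,"ty":0,"tz":0,"turn":0},{"grip":0.4,"tx":-2.8,"ty":0,"tz":0,"turn":0},{"grip":0.4,"tx":-3.6,"ty":0,"tz":0,"turn":0},{"grip":0.4,"tx":-4.3,"ty":0,"tz":0,"turn":0},{"grip":0.4,"tx":-4.9,"ty":0,"tz":0,"turn":0},{"grip":0.4,"tx":-5.4,"ty":0,"tz":0,"turn":0},{"grip":0.4,"tx":-5.7,"ty":0,"tz":0,"turn":0},{"grip":0.4,"tx":-5.9,"ty":0,"tz":0,"turn":0},{"grip":0.4,"tx":-6,"ty":0,"tz":0,"turn":0},{"grip":0.4,"tx":-6,"ty":0,"tz":0,"turn":0}]' 3
python3 pnp.py; python3 h.py 462 -215 320 -24
```

```text
clock: 35.38
eef_pos: [456.1, 271.7, 6.2]
eef_rot: [-2.395, 1.57, -2.624]
wrist_force: [-0.5, 0.1, 0.0]
finger_gap: 93.8
clock: 36.13
eef_pos: [456.0, 272.7, 7.4]
eef_rot: [0.752, 1.57, 0.523]
wrist_force: [-0.6, 0.2, 4.0]
finger_gap: 55.8
clock: 37.05
eef_pos: [455.8, 272.5, 247.0]
eef_rot: [-1.901, 1.571, -2.13]
wrist_force: [0.2, -0.1, -2.4]
finger_gap: 55.9
corners [[266.0, 202.5], [372.2, 202.5], [369.2, 300.5], [267.5, 300.5]]
face [455.2 270.5 256.7] in tool [-10.4  -2.    0. ] normal in tool [-0.999  0.032  0.018] err [0.39651714]
face [455.8 273.6 256.7] in tool [-10.3   1.2  -0.1] normal in tool [-0.707  0.707 -0.018] err [3.779022]
t=[ -1.836 -11.834   2.915] jaw=-13.1 j6=0.70 pos=[455.7 272.4 246.4] turn=1.82
```

```bash
python3 -m jog '[{"grip":0.3,"tx":0,"ty":0,"tz":0,"turn":0},{"grip":0.3,"tx":0,"ty":0,"tz":0,"turn":0},{"grip":0.3,"tx":0,"ty":0,"tz":0,"turn":0},{"grip":0.3,"tx":-0.4,"ty":0,"tz":0,"turn":0},{"grip":0.3,"tx":-1,"ty":0,"tz":0,"turn":0},{"grip":0.3,"tx":-1.7,"ty":0,"tz":0,"turn":0},{"grip":0.3,"tx":-2.3,"ty":0,"tz":0,"turn":0},{"grip":0.3,"tx":-2.8,"ty":0,"tz":0,"turn":0},{"grip":0.3,"tx":-3,"ty":0,"tz":0,"turn":0},{"grip":0.3,"tx":-3,"ty":0,"tz":0,"turn":0}]' 15
python3 pnp.py|tail -2; python3 h.py 535 30 370 -20
```

```text
clock: 37.93
eef_pos: [456.1, 272.7, 368.2]
eef_rot: [0.705, 1.568, 0.476]
wrist_force: [-0.5, -0.2, -1.6]
finger_gap: 55.9
face [455.5 270.7 377.9] in tool [-11.4  -1.9   0. ] normal in tool [-0.999  0.031  0.017] err [0.39651714]
face [456.1 273.8 377.8] in tool [-11.3   1.2  -0.1] normal in tool [-0.708  0.706 -0.019] err [3.779022]
t=[-0.087 -5.457  3.301] jaw=-13.1 j6=0.70 pos=[455.9 272.5 366.5] turn=1.15
```

```bash
python3 -m jog '[{"grip":0.3,"tx":0,"ty":-0.4,"tz":0.3,"turn":0.2},{"grip":0.3,"tx":0,"ty":-1,"tz":0.7,"turn":0.4},{"grip":0.3,"tx":0,"ty":-1.7,"tz":1.1,"turn":0.6},{"grip":0.3,"tx":0,"ty":-2.5,"tz":1.5,"turn":0.8},{"grip":0.3,"tx":0,"ty":-3.3,"tz":2,"turn":1},{"grip":0.3,"tx":0,"ty":-4.1,"tz":2.5,"turn":1.2},{"grip":0.3,"tx":0,"ty":-4.9,"tz":2.9,"turn":1.4},{"grip":0.3,"tx":0,"ty":-5.5,"tz":3.2,"turn":1.6},{"grip":0.3,"tx":0,"ty":-6.1,"tz":3.3,"turn":1.8},{"grip":0.3,"tx":0,"ty":-6.7,"tz":3.3,"turn":1.8},{"grip":0.3,"tx":0,"ty":-7.1,"tz":3.3,"turn":1.8},{"grip":0.3,"tx":0,"ty":-7.3,"tz":3.3,"turn":1.8}]' 15
python3 h.py 462.5 -212.3 250 -24
```

```text
clock: 38.98
eef_pos: [517.6, -43.5, 365.2]
eef_rot: [-2.796, 1.568, 3.068]
wrist_force: [0.1, -0.6, -2.0]
finger_gap: 55.9
t=[ 2.883 -4.413  0.465] jaw=-24.0 j6=0.26 pos=[517.6 -43.5 365.2] turn=-0.00
```

```bash
python3 -m jog '[{"grip":0.3,"tx":0.1,"ty":-0.4,"tz":0.1,"turn":0},{"grip":0.3,"tx":0.3,"ty":-1,"tz":0.2,"turn":0},{"grip":0.3,"tx":0.6,"ty":-1.7,"tz":0.3,"turn":0},{"grip":0.3,"tx":1,"ty":-2.4,"tz":0.4,"turn":0},{"grip":0.3,"tx":1.5,"ty":-3.1,"tz":0.46,"turn":0},{"grip":0.3,"tx":2,"ty":-3.7,"tz":0.46,"turn":0},{"grip":0.3,"tx":2.4,"ty":-4.2,"tz":0.46,"turn":0},{"grip":0.3,"tx":2.7,"ty":-4.41,"tz":0.46,"turn":0},{"grip":0.3,"tx":2.88,"ty":-4.41,"tz":0.46,"turn":0},{"grip":0.3,"tx":2.88,"ty":-4.41,"tz":0.46,"turn":0},{"grip":0.3,"tx":2.88,"ty":-4.41,"tz":0.46,"turn":0},{"grip":0.3,"tx":2.88,"ty":-4.41,"tz":0.46,"turn":0}]' 15
python3 pnp.py|sed -n 1,2p; python3 h.py 462.5 -212.3 139 -24
```

```text
clock: 39.98
eef_pos: [464.1, -209.8, 252.5]
eef_rot: [0.058, 1.57, -0.358]
wrist_force: [-0.2, -0.3, -1.6]
finger_gap: 55.9
corners [[266.0, 202.5], [372.3, 202.5], [368.9, 300.5], [267.5, 300.5]]
face [ 462.9 -211.6  262. ] in tool [-9.5 -2.1 -0.4] normal in tool [-0.999  0.035  0.025] err [0.33905267]
t=[ 2.839 -0.071 -0.016] jaw=-23.8 j6=-0.08 pos=[ 464.1 -209.9  252.6] turn=0.03
```

```bash
python3 -m jog '[{"grip":0.3,"tx":0.2,"ty":-0.07,"tz":-0.02,"turn":0},{"grip":0.3,"tx":0.5,"ty":-0.07,"tz":-0.02,"turn":0},{"grip":0.3,"tx":0.9,"ty":-0.07,"tz":-0.02,"turn":0},{"grip":0.3,"tx":1.3,"ty":-0.07,"tz":-0.02,"turn":0},{"grip":0.3,"tx":1.7,"ty":-0.07,"tz":-0.02,"turn":0},{"grip":0.3,"tx":2.1,"ty":-0.07,"tz":-0.02,"turn":0},{"grip":0.3,"tx":2.4,"ty":-0.07,"tz":-0.02,"turn":0},{"grip":0.3,"tx":2.6,"ty":-0.07,"tz":-0.02,"turn":0},{"grip":0.3,"tx":2.75,"ty":-0.07,"tz":-0.02,"turn":0},{"grip":0.3,"tx":2.82,"ty":-0.07,"tz":-0.02,"turn":0},{"grip":0.3,"tx":2.82,"ty":-0.07,"tz":-0.02,"turn":0},{"grip":0.3,"tx":2.82,"ty":-0.07,"tz":-0.02,"turn":0}]' 15
python3 -m jog '[{"grip":0.75,"tx":0,"ty":0,"tz":0,"turn":0},{"grip":0.75,"tx":0,"ty":0,"tz":0,"turn":0},{"grip":0.75,"tx":0,"ty":0,"tz":0,"turn":0},{"grip":0.75,"tx":0,"ty":0,"tz":0,"turn":0},{"grip":0.75,"tx":-0.4,"ty":0,"tz":0,"turn":0},{"grip":0.75,"tx":-1,"ty":0,"tz":0,"turn":0},{"grip":0.75,"tx":-2,"ty":0,"tz":0,"turn":0},{"grip":0.3,"tx":-3,"ty":0,"tz":0,"turn":0},{"grip":0,"tx":-3.2,"ty":0,"tz":0,"turn":0},{"grip":0,"tx":-3.2,"ty":0,"tz":0,"turn":0}]' 15
python3 h.py 429 -416.8 200 -24;  python3 h.py 429 -416.8 200 66
```

```text
clock: 41.03
eef_pos: [461.9, -212.9, 139.5]
eef_rot: [-0.064, 1.57, -0.481]
wrist_force: [0.1, 1.3, -1.3]
finger_gap: 55.9
clock: 41.87
eef_pos: [462.5, -213.2, 269.9]
eef_rot: [-0.083, 1.565, -0.5]
wrist_force: [-0.2, 0.2, -0.2]
finger_gap: 53.8
t=[ 1.757 -4.992  1.288] jaw=-23.9 j6=-0.09 pos=[ 462.5 -213.2  269.9] turn=0.02
t=[ 1.757 -4.992  1.288] jaw=-23.9 j6=-0.09 pos=[ 462.5 -213.2  269.9] turn=-14.98
```

```bash
python3 -m jog '[{"grip":0,"tx":0,"ty":-0.6,"tz":0.2,"turn":0},{"grip":0,"tx":0,"ty":-1.4,"tz":0.4,"turn":0},{"grip":0,"tx":0,"ty":-2.2,"tz":0.6,"turn":0},{"grip":0,"tx":0,"ty":-3,"tz":0.8,"turn":0},{"grip":0,"tx":0.4,"ty":-3.8,"tz":1,"turn":0},{"grip":0,"tx":0.9,"ty":-4.5,"tz":1.2,"turn":0},{"grip":0,"tx":1.4,"ty":-4.99,"tz":1.29,"turn":0},{"grip":0,"tx":2,"ty":-4.99,"tz":1.29,"turn":0},{"grip":0,"tx":2.6,"ty":-4.99,"tz":1.29,"turn":0},{"grip":0,"tx":3,"ty":-4.99,"tz":1.29,"turn":0},{"grip":0,"tx":3,"ty":-4.99,"tz":1.29,"turn":0},{"grip":0,"tx":3,"ty":-4.99,"tz":1.29,"turn":0}]' 15
python3 h.py 429 -416.8 75
python3 - <<'E'
from h import *
w=manip.camera("wrist")["image"][:,:,::-1]; t=manip.camera("top")["image"][:,:,::-1]; s=manip.camera("side")["image"][:,:,::-1]
cv2.imwrite("pics/m10.png",np.vstack([w[100:400],np.hstack([cv2.resize(t[130:250,230:420],(380,240)),cv2.resize(s[150:270,270:400],(260,240))])]))
E
```

```text
clock: 42.87
eef_pos: [427.5, -415.6, 145.6]
eef_rot: [2.732, 1.568, 2.314]
wrist_force: [0.2, -0.4, 0.8]
finger_gap: 0.3
t=[ 1.764 -0.013  0.052] jaw=-23.9 j6=-0.42 pos=[ 427.5 -415.6  145.6]
```

View pics/m10.png

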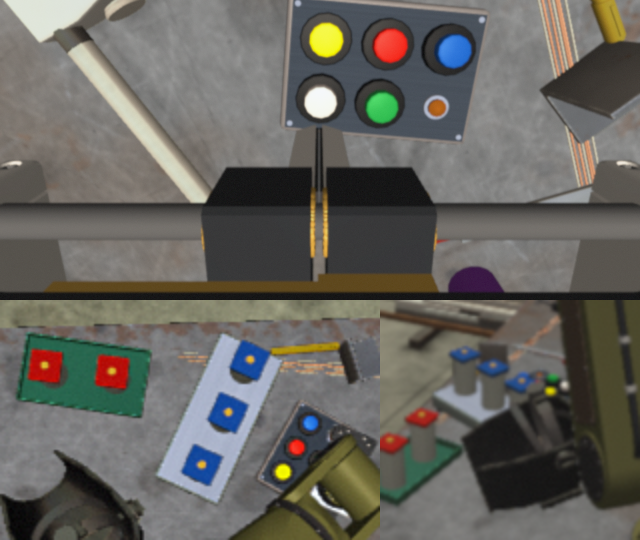

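All three blue bowls sit on pegs, both reds are in the tray, and the fingers are shut behind the white key. I'll cross-check the key positions from this wrist view.

```bash
python3 - <<'E'
from h import *
c=manip.camera("wrist")
for n,q in dict(white=(321,201),green=(381,207),red=(391,145),yellow=(326,140),blue=(455,150)).items(): print(n,ray(c,*q,52)[:2].round(1))
E
python3 h.py 429 -417 70
```

```text
white [ 429.3 -418. ]
green [ 473.6 -443.4]
red [ 500.  -398.1]
yellow [ 453.5 -373.2]
blue [ 546. -423.]
t=[ 1.954 -0.005  0.019] jaw=-23.9 j6=-0.42 pos=[ 428.3 -416.4  148.2]
```

```bash
python3 -m jog '[{"grip":0,"tx":0.6,"ty":-0.02,"tz":0.02,"turn":0},{"grip":0,"tx":1.2,"ty":-0.02,"tz":0.02,"turn":0},{"grip":0,"tx":1.7,"ty":-0.02,"tz":0.02,"turn":0},{"grip":0,"tx":2,"ty":-0.02,"tz":0.02,"turn":0},{"grip":0,"tx":2.2,"ty":-0.02,"tz":0.02,"turn":0},{"grip":0,"tx":2.35,"ty":-0.02,"tz":0.02,"turn":0},{"grip":0,"tx":2.45,"ty":-0.02,"tz":0.02,"turn":0},{"grip":0,"tx":2.52,"ty":-0.02,"tz":0.02,"turn":0},{"grip":0,"tx":2.57,"ty":-0.02,"tz":0.02,"turn":0},{"grip":0,"tx":2.6,"ty":-0.02,"tz":0.02,"turn":0},{"grip":0,"tx":2.6,"ty":-0.02,"tz":0.02,"turn":0},{"grip":0,"tx":2.6,"ty":-0.02,"tz":0.02,"turn":0}]' 15; python3 h.py 429 -417 70
```

```text
clock: 44.07
eef_pos: [428.8, -417.7, 46.3]
eef_rot: [-0.444, 1.569, -0.861]
wrist_force: [-9.5, 9.3, 27.6]
finger_gap: 0.4
t=[-0.591  0.016 -0.001] jaw=-23.9 j6=-0.42 pos=[ 428.8 -417.7   46.3]
```

White is fully down at 27 N. I'll lift and go to blue.

```bash
python3 -m jog '[{"grip":0,"tx":-0.3,"ty":0,"tz":0,"turn":0},{"grip":0,"tx":-0.8,"ty":0,"tz":0,"turn":0},{"grip":0,"tx":-1,"ty":0,"tz":0,"turn":0},{"grip":0,"tx":-1,"ty":0,"tz":0,"turn":0}]' 15; python3 h.py 545.6 -422.8 85
```

```text
clock: 44.4
eef_pos: [429.2, -418.2, 85.5]
eef_rot: [-0.418, 1.566, -0.835]
wrist_force: [0.1, 0.6, 0.6]
finger_gap: 0.5
t=[0.023 1.073 2.707] jaw=-23.9 j6=-0.42 pos=[ 429.2 -418.2   85.5]
```

```bash
python3 -m jog '[{"grip":0,"tx":0,"ty":0.3,"tz":0.7,"turn":0},{"grip":0,"tx":0,"ty":0.6,"tz":1.5,"turn":0},{"grip":0,"tx":0,"ty":0.9,"tz":2.3,"turn":0},{"grip":0,"tx":0,"ty":1.07,"tz":2.71,"turn":0},{"grip":0,"tx":0,"ty":1.07,"tz":2.71,"turn":0},{"grip":0,"tx":0,"ty":1.07,"tz":2.71,"turn":0},{"grip":0,"tx":0,"ty":1.07,"tz":2.71,"turn":0}]' 15; python3 h.py 545.6 -422.8 45.3
```

```text
clock: 44.98
eef_pos: [543.9, -421.9, 82.2]
eef_rot: [2.973, 1.57, 2.555]
wrist_force: [-0.3, -0.5, -0.3]
finger_gap: 0.3
t=[ 0.922 -0.003  0.048] jaw=-23.9 j6=-0.30 pos=[ 543.9 -421.9   82.2]
```

```bash
python3 -m jog '[{"grip":0,"tx":0.3,"ty":0,"tz":0.02,"turn":0},{"grip":0,"tx":0.6,"ty":0,"tz":0.02,"turn":0},{"grip":0,"tx":0.75,"ty":0,"tz":0.02,"turn":0},{"grip":0,"tx":0.85,"ty":0,"tz":0.02,"turn":0},{"grip":0,"tx":0.92,"ty":0,"tz":0.02,"turn":0},{"grip":0,"tx":0.96,"ty":0,"tz":0.02,"turn":0},{"grip":0,"tx":0.96,"ty":0,"tz":0.02,"turn":0},{"grip":0,"tx":0.96,"ty":0,"tz":0.02,"turn":0}]' 15; python3 h.py 545.6 -422.8 45.3
```

```text
clock: 45.65
eef_pos: [545.1, -422.5, 46.6]
eef_rot: [-2.371, 1.57, -2.789]
wrist_force: [-11.3, 6.5, 19.3]
finger_gap: 0.5
t=[ 0.031 -0.002  0.016] jaw=-23.9 j6=-0.29 pos=[ 545.1 -422.5   46.6]
```

```bash
python3 -m jog '[{"grip":0,"tx":-0.3,"ty":0,"tz":0,"turn":0},{"grip":0,"tx":-0.8,"ty":0,"tz":0,"turn":0},{"grip":0,"tx":-1,"ty":0,"tz":0,"turn":0},{"grip":0,"tx":-1,"ty":0,"tz":0,"turn":0}]' 15; python3 h.py 453.8 -372.3 85
```

```text
clock: 45.98
eef_pos: [546.3, -423.0, 87.0]
eef_rot: [-0.274, 1.567, -0.692]
wrist_force: [-0.2, -0.9, 0.8]
finger_gap: 0.2
t=[ 0.04   0.222 -2.629] jaw=-23.9 j6=-0.29 pos=[ 546.3 -423.    87. ]
```

```bash
python3 -m jog '[{"grip":0,"tx":0,"ty":0.1,"tz":-0.7,"turn":0},{"grip":0,"tx":0,"ty":0.15,"tz":-1.5,"turn":0},{"grip":0,"tx":0,"ty":0.22,"tz":-2.2,"turn":0},{"grip":0,"tx":0,"ty":0.22,"tz":-2.62,"turn":0},{"grip":0,"tx":0,"ty":0.22,"tz":-2.62,"turn":0},{"grip":0,"tx":0,"ty":0.22,"tz":-2.62,"turn":0},{"grip":0,"tx":0,"ty":0.22,"tz":-2.62,"turn":0},{"grip":0,"tx":0,"ty":0.22,"tz":-2.62,"turn":0}]' 15; python3 h.py 453.8 -372.3 45.3
```

```text
clock: 46.65
eef_pos: [453.9, -372.1, 84.3]
eef_rot: [2.376, 1.571, 1.96]
wrist_force: [-0.9, -0.6, -0.4]
finger_gap: 0.4
t=[ 0.974 -0.006  0.   ] jaw=-23.9 j6=-0.33 pos=[ 453.9 -372.1   84.3]
```

```bash
python3 -m jog '[{"grip":0,"tx":0.3,"ty":0,"tz":0,"turn":0},{"grip":0,"tx":0.6,"ty":0,"tz":0,"turn":0},{"grip":0,"tx":0.75,"ty":0,"tz":0,"turn":0},{"grip":0,"tx":0.85,"ty":0,"tz":0,"turn":0},{"grip":0,"tx":0.92,"ty":0,"tz":0,"turn":0},{"grip":0,"tx":0.97,"ty":0,"tz":0,"turn":0},{"grip":0,"tx":0.98,"ty":0,"tz":0,"turn":0},{"grip":0,"tx":0.98,"ty":0,"tz":0,"turn":0}]' 15; python3 -m jog '[{"grip":0,"tx":-0.3,"ty":0,"tz":0,"turn":0},{"grip":0,"tx":-0.8,"ty":0,"tz":0,"turn":0},{"grip":0,"tx":-1,"ty":0,"tz":0,"turn":0},{"grip":0,"tx":-1,"ty":0,"tz":0,"turn":0},{"grip":0,"tx":-1,"ty":0,"tz":0,"turn":0}]' 15; python3 h.py 473.8 -443 85
```

```text
clock: 47.32
eef_pos: [453.1, -371.6, 46.6]
eef_rot: [2.824, 1.57, 2.407]
wrist_force: [-7.9, 7.5, 17.0]
finger_gap: 0.5
clock: 47.73
eef_pos: [453.4, -371.9, 85.4]
eef_rot: [-0.376, 1.57, -0.793]
wrist_force: [-0.6, 0.3, 0.5]
finger_gap: 0.6
t=[ 0.011 -1.417  1.187] jaw=-23.9 j6=-0.33 pos=[ 453.4 -371.9   85.4]
```

```bash
python3 -m jog '[{"grip":0,"tx":0,"ty":-0.5,"tz":0.4,"turn":0},{"grip":0,"tx":0,"ty":-1,"tz":0.8,"turn":0},{"grip":0,"tx":0,"ty":-1.41,"tz":1.19,"turn":0},{"grip":0,"tx":0,"ty":-1.41,"tz":1.19,"turn":0},{"grip":0,"tx":0,"ty":-1.41,"tz":1.19,"turn":0},{"grip":0,"tx":0,"ty":-1.41,"tz":1.19,"turn":0},{"grip":0,"tx":0,"ty":-1.41,"tz":1.19,"turn":0}]' 15; python3 h.py 473.8 -443 45.3
```

```text
clock: 48.32
eef_pos: [473.8, -441.8, 84.9]
eef_rot: [2.696, 1.57, 2.279]
wrist_force: [0.4, 0.2, -1.3]
finger_gap: 0.7
t=[ 0.991 -0.027  0.014] jaw=-23.9 j6=-0.39 pos=[ 473.8 -441.8   84.9]
```

Press green, rise, then retreat up and away from everything.

```bash
python3 -m jog '[{"grip":0,"tx":0.3,"ty":-0.02,"tz":0,"turn":0},{"grip":0,"tx":0.6,"ty":-0.02,"tz":0,"turn":0},{"grip":0,"tx":0.75,"ty":-0.02,"tz":0,"turn":0},{"grip":0,"tx":0.85,"ty":-0.02,"tz":0,"turn":0},{"grip":0,"tx":0.92,"ty":-0.02,"tz":0,"turn":0},{"grip":0,"tx":0.97,"ty":-0.02,"tz":0,"turn":0},{"grip":0,"tx":0.99,"ty":-0.02,"tz":0,"turn":0},{"grip":0,"tx":0.99,"ty":-0.02,"tz":0,"turn":0}]' 15; python3 -m jog '[{"grip":0,"tx":-0.3,"ty":0,"tz":0,"turn":0},{"grip":0,"tx":-0.8,"ty":0,"tz":0,"turn":0},{"grip":0,"tx":-1.5,"ty":0,"tz":0,"turn":0},{"grip":0,"tx":-2.3,"ty":0,"tz":0,"turn":0},{"grip":0,"tx":-3,"ty":0,"tz":0,"turn":0},{"grip":0,"tx":-3.6,"ty":-0.3,"tz":-0.4,"turn":0},{"grip":0,"tx":-4,"ty":-0.8,"tz":-1.2,"turn":0},{"grip":0,"tx":-4.2,"ty":-1,"tz":-2,"turn":0},{"grip":0,"tx":-4.2,"ty":-1,"tz":-3,"turn":0},{"grip":0,"tx":-4.2,"ty":-1,"tz":-4,"turn":0},{"grip":0,"tx":-4.2,"ty":-1,"tz":-4,"turn":0},{"grip":0,"tx":-4.2,"ty":-1,"tz":-4,"turn":0}]' 15
python3 - <<'E'
from h import *
t=manip.camera("top")["image"][:,:,::-1]; s=manip.camera("side")["image"][:,:,::-1]
cv2.imwrite("pics/m11.png",np.vstack([cv2.resize(t[130:250,140:470],(792,288),interpolation=cv2.INTER_CUBIC),cv2.resize(s[150:300,190:520],(792,300),interpolation=cv2.INTER_CUBIC)]))
E
```

```text
clock: 48.98
eef_pos: [473.6, -443.3, 46.8]
eef_rot: [2.317, 1.571, 1.9]
wrist_force: [-4.4, 4.7, 7.6]
finger_gap: 0.2
clock: 49.98
eef_pos: [310.2, -415.1, 215.2]
eef_rot: [-0.575, 1.569, -0.994]
wrist_force: [-0.7, -1.0, 0.6]
finger_gap: 0.6
```

View pics/m11.png

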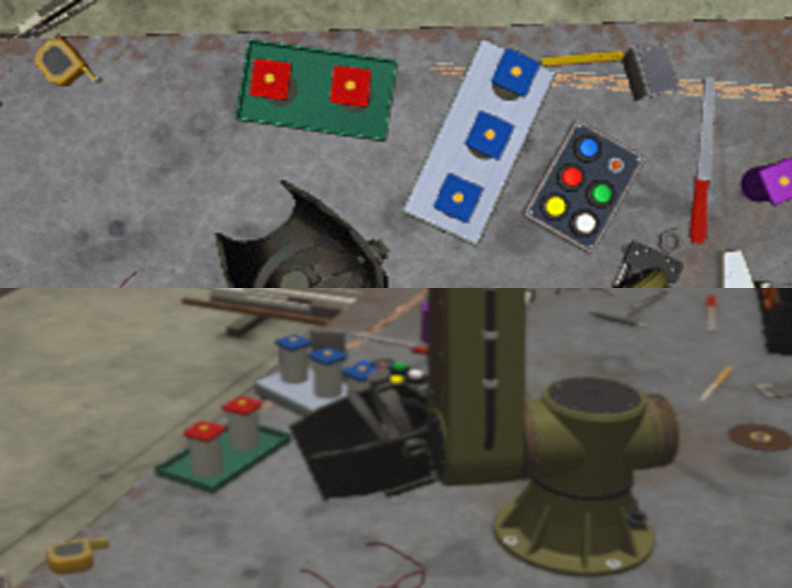

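Everything is in place, and green reached 7.6 N at the same bottom height as the other keys (full travel takes 5 N). Handing in.

```bash
python3 -c "
from cell import manip; print(manip.sign_off())"
```

```text
the job is handed in; nothing more can be done
None
```

The job is done and handed in at about 50 s; no verdict was reported.

- **Dry bowls:** The two red-ended bowls, from pegs 2 and 3, stand mouth down in the green tray.
- **Washed bowls:** All three blue-ended bowls are mouth down on pegs 3, 2 and 1. I gripped each by its head at 3 N so it swung to hang mouth down. One bowl was knocked aside during the run, so I measured it again before picking it up.
- **Keys:** I pressed white, blue, yellow and green in that order, each let up before the next. I did not press the red key.

**Last checks:** The final top and side pictures show three blue heads upright over the pegs and two red heads in the tray. The tape measure and file look unmoved, and the arm is clear of everything. I judged the rims to be resting on the dryer from those pictures and the release heights, not by direct measurement.

The keys went down with 27.6, 19.3, 17.0 and 7.6 N at TCP heights of 46.3 to 46.8 mm. Green had the smallest margin over the 5 N needed, but its height matches the other three at the stop. I could not read key travel directly.

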